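# Open the code lock of the art room's cutter box

## Task

Unlock the blue tool box: roll its three dotted thumbwheels so that, from left to right as seen from the robot, they show 5, 2 and 4 dots squarely on top between the red index lines, then slide the orange latch all the way to the right (away from the wheels) up to its rubber bumper and leave it there with the code still showing. Treat the lock gently, with never more than 20 N on the box, and leave the things standing on and around the box where they are.

Things in the scene. Friction and masses are not known exactly. Their poses are not given: they have to be found in the camera images.
- lockbox: Blue steel tool box 220 (x) x 280 (y) x 72 mm (flat lid height), fixed. Origin: centre of its underside; x away from the robot, y to the robot's left, z up. In a row on the lid at x = -35 mm: three thumbwheels at y = +66, +30, -6 mm, orange latch at y = -70 mm. Beside each wheel aluminium ribs, 8 mm wide, 56 long, 5 high, with red index lines at the wheels' tops. The lid is free from its front edge to x = +25 mm.
- wheel_left_top (a point): highest point of the left wheel's rim, 86 mm above the table; fixed to the box. Each wheel is a smooth cylinder, 60 mm diameter, 24 mm wide, axle along the box's y 56 mm above the table, so its top 14 mm stand out of the lid. It bears dots 1 to 6 as on a die, each on its own coloured field: 1 white, 2 yellow, 3 green, 4 blue, 5 red, 6 orange
- wheel_mid_top (a point): highest point of the middle wheel's rim, 86 mm above the table; fixed to the box. A fingertip drives a wheel only by friction: turning it takes about 2.7 N along the rim, so press with 5 N or more; 6 to 12 N is good. The axles are stiffly sprung (sink 1 mm at 20 N); touch at 20 mm/s or slower, for a faster touch knocks harder than allowed
- wheel_right_top (a point): highest point of the right wheel's rim, 86 mm above the table; fixed to the box
- wheel_left (a joint): Left thumbwheel (code digit 5), its turn about the box's y, rad. No stops; stays where left. 1 is squarely on top at 0, 2 at 1.047, 3 at 2.094, 4 at 3.142, 5 at 4.189, 6 at 5.236, 1 again at 6.283; repeats every 6.283, also below 0. Growing = top of the wheel moves to the box's +x (away from the robot); 1 rad is 30 mm of rim
- wheel_mid (a joint): The middle thumbwheel (code digit 2), like the left one and with the same meaning of its value (2 on top at 1.047)
- wheel_right (a joint): The right thumbwheel (code digit 4), like the left one and with the same meaning of its value (4 on top at 3.142)
- latch (a joint): Latch: m slid in the box's -y (to the right) from locked; 0 locked, 0.022 fully open, against a black rubber bumper (gives 1 mm per 2.5 N). Slides with about 2 N, stays where left. Teeth inside pass notches in the wheels: unless all three wheels are within about 0.15 rad of the code it stops after about 1 mm; once open it holds the wheels
- latch_tab (a point): middle of the top of the latch's orange tab, 30 (box x) x 12 (box y) mm, standing 28 mm above the lid (on a foot 32 x 24 mm, 5 mm high); moves with the latch. About 35 mm of free lid lie between the tab and the rib beside the right wheel
- glue_a: white glue bottle with orange tip, 48 mm across, 120 mm tall, standing at one side of the lock box; origin under its centre
- glue_b: white glue bottle like glue_a, standing at the other side of the lock box; origin under its centre
- cap: black cone-shaped bottle cap, 26 mm across, 34 mm tall, standing loose on the lid behind the wheels; origin under its centre
- plaster_block: cream plaster block 40 x 70 x 22 mm lying loose on the lid behind the wheels and latch; origin under its centre
- paint_jar: red paint jar, 66 mm across, 85 mm tall, standing at the far side of the table; origin under its centre
- paint_jar2: blue paint jar with white cap, 66 mm across, 85 mm tall, standing at the far side of the table; origin under its centre
- brush: paint brush lying on the table at the right (-y); origin at the underside of its middle

How it is judged:
By the outcome, as a careful person would: the job done as asked, in the order asked, and still so for the second after the job is handed in, with the robot touching nothing.
It also fails if it takes over 72 s, if anything falls off the work surface, if the arm or the gripper's body presses on something with over 40 N, if the wrist force passes 120 N, or if a joint passes its speed limit or range.

## Robot

A 7-joint arm with a two-finger parallel gripper is mounted at the origin on the work surface. World frame = base frame: x ahead of the robot, y to its left, z up, the work surface at z = 0. Lengths are in mm, angles in rad, forces in N, time in s.
With the tool pointing down it reaches from about 425 to 925 mm from the base axis. Payload 6.8 kg.
Tool frame: the origin (TCP) lies on the centre line of the jaws, within the pads' length; the fingertips stand 17 mm ahead of it and the grasp point (between the pads) lies 2 mm behind it; z points along the fingers, y is the line along which they close (so a half turn about z gives the same grasp; the last joint's range is limited). The gripper opens to 88 mm and grips with 3 to 60 N. Pads are 20 mm wide; open, the fingers measure 115 mm over their backs; the gripper's body (75 mm by 178 mm) begins 61 mm behind the grasp point.
Start: joints at [1.064, 0.477, 0.022, 1.555, -0.011, 1.109, -0.083], TCP at [262.122, -622.045, 204.264] pointing down, gripper open.
Joint ranges: [-2.96, 2.96], [-0.34, 2.1], [-1.41, 1.46], [0.24, 2.44], [-1.37, 4.51], [0.17, 1.92], [-2.96, 2.96]. Speed limits (rad/s): [2.39, 2.39, 3.14, 3.14, 3.14, 3.14, 3.14].

## Interface

Orientations are given as a unit quaternion [w, x, y, z].
In Python, from cell import sense, eyes, arm gives the robot as it stands. The module is installed in compiled form; this text tells all that it offers.
- The arm moves only by the tool play_rows, never from a script. Its argument "targets" is a list of rows, each an object with "slide": the shift along the world's x, y, z scaled (see below), a list of three; "twist": the turn, a rotation vector about the world's x, y, z scaled (see below), a list of three; "claw": the opening, from 0 (shut) to 1 (fully open). In form: [{"slide": [tx, ty, tz], "twist": [ax, ay, az], "claw": claw}, ...]. A call has 1 to 12 rows; each row shifts and turns the commanded pose from where the row before left it; what a row does not reach is not made up. The controller multiplies each number of a shift by 3 cm and each number of a turn by 0.15 rad. A row lasts 1/8 s, in which the tool goes at most 62.5 mm and 10.7 degrees, less where a joint would pass 70% of its speed; a pose out of reach is approached as far as the arm can. A call with a number of a shift or a turn outside -1 to 1 is refused whole. A call with a gripper value outside its range is refused whole. The fingers move at their own pace and stop on an object; "squeeze" is the grip in N (left out, the last holds). Time passes only in rows, so rows that do not move let the fingers close. It gives the time, the measured TCP pose, the force, the opening and the grip force at its end, in the units of the state.
- sense(): the state, without advancing time (a new reading comes with each control period).
- eyes.read_camera(name): name is "side" or "top" or "wrist"; returns a dict with "img" (420x560x3 uint8, red, green, blue), "fx", "fy", "cx", "cy" (pixels), "pose" (4x4, takes a point from camera to world coordinates); the wrist camera has in their place "tool_from_camera" (4x4, takes a point from camera to tool coordinates, whose origin is the TCP and whose axes are the flange's). Camera axes: x right, y up, looking along -z (the intrinsics and any distortion apply to the point x, -y, -z); pixel columns grow to the right and rows downward; lengths in mm; the calibration is good to about 2 mm. A picture is of the moment at which its call begins: read the wrist's pose just before it. There is no depth.
- arm.finish_job(): hands the job in; it is judged then, once.
The state is a dict: "t": time; "joint_positions": joint angles; "dq": joint speeds; "joint_torque": joint torques, N m; "tcp_pos": TCP position; "eef_rot": TCP orientation; "ft_force": force on the tool from outside, world axes, zero at the start; "moment": the same for the moment, N m; "finger_gap": opening from 0.0 (shut) to 1.0 (fully open); "grip_force": force on a finger pad.
Only numpy, scipy, OpenCV 4.12 (cv2) and the standard library are available. Lean on these libraries where they do the work, as an engineer would, in place of code of your own. Each camera call takes 0.05 s, during which the arm holds its last target. There are 200 camera calls.

## Working session

There is one attempt and no reset: what is moved stays moved. The work goes in short steps, Python scripts to look and compute and a tool call to move; the robot and the scene stay as the last step left them, time stands still between calls to the robot, and variables do not carry over. Pictures are saved under pics/ and viewed, at most 10 in all, crops included, and the job is handed in when it is done.

Besides the shell and the picture viewer there is one more tool, called after ">>>" as name(argument=value, ...) on one line, values as JSON. play_rows: Moves the arm, as the interface text tells. Shifts and turns lie within -1 to 1; 1 stands for 3 cm of shift or 0.15 rad of turn. Its arguments: {"type":"object","properties":{"targets":{"type":"array"},"squeeze":{"type":"number"}},"required":["targets"]}

```bash
mkdir -p pics
cat > h.py <<'E'
import numpy as np, cv2
from cell import sense, eyes, arm
def ray(c,u,v,T=None):
    T=np.array(c["pose"]) if T is None else T
    d=np.array([(u-c["cx"])/c["fx"],-(v-c["cy"])/c["fy"],-1.0])
    return T[:3,3],T[:3,:3]@d
def onplane(c,u,v,z,T=None):
    o,d=ray(c,u,v,T); return o+d*(z-o[2])/d[2]
def grab(n,f):
    c=eyes.read_camera(n); cv2.imwrite("pics/"+f,c["img"][:,:,::-1]); return c
E
python3 - <<'E'
from h import *
import pickle
s=sense();print({k:np.round(v,3) for k,v in s.items()})
for n in("top","side"):
    c=grab(n,n+"1.png");print({k:(np.round(v,2).tolist()) for k,v in c.items() if k!="img"}); pickle.dump(c,open(n+".pkl","wb"))
E
```

```text
{'t': np.float64(0.0), 'joint_positions': array([ 1.064,  0.478,  0.022,  1.556, -0.012,  1.109, -0.083]), 'dq': array([ 0.   ,  0.001, -0.001,  0.   ,  0.   ,  0.   , -0.001]), 'joint_torque': array([-1.0000e-03, -5.8285e+01,  1.5350e+00, -2.7261e+01, -5.4000e-02,
        1.7000e-02,  0.0000e+00]), 'tcp_pos': array([ 261.863, -621.451,  203.288]), 'eef_rot': array([-0.001,  0.98 ,  0.198, -0.   ]), 'ft_force': array([0.092, 0.159, 0.119]), 'moment': array([-0.029,  0.004, -0.009]), 'grip_force': np.float64(0.0), 'finger_gap': np.float64(1.003)}
{'fx': 495.35, 'fy': 495.35, 'cx': 281.32, 'cy': 211.47, 'pose': [[0.01, 0.98, -0.19, 379.09], [-1.0, 0.01, -0.01, -105.6], [-0.01, 0.19, 0.98, 1418.09], [0.0, 0.0, 0.0, 1.0]]}
{'fx': 532.19, 'fy': 532.19, 'cx': 291.02, 'cy': 205.84, 'pose': [[-0.75, 0.49, -0.44, 111.63], [-0.66, -0.55, 0.51, 497.77], [0.01, 0.68, 0.74, 953.68], [0.0, 0.0, 0.0, 1.0]]}
```

View pics/top1.png

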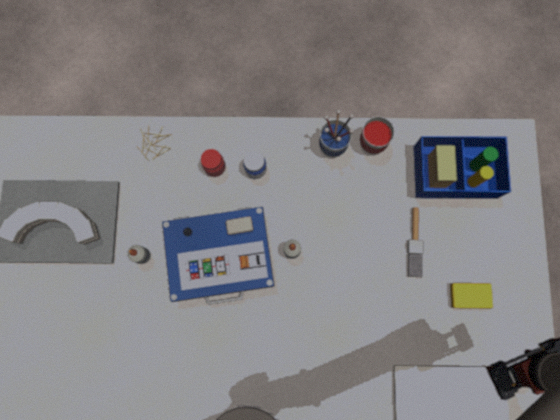

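View pics/side1.png

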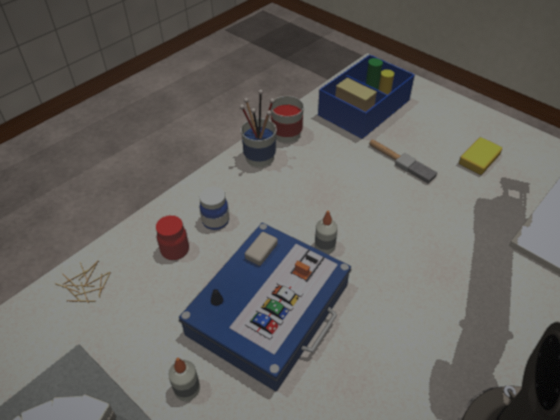

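The top view shows the box with its lid centred near (217,254), slightly rotated. The wheels are at about (195,269), (208,267) and (221,265), and the latch tab is near (246,262). The glue bottles are at (137,254) and (291,248). The side view shows the same layout, but the digits are too small to read reliably.

Run:
```python
from h import *
import pickle
c=pickle.load(open("top.pkl","rb"))
im=c["img"]; hsv=cv2.cvtColor(im,cv2.COLOR_RGB2HSV)
m=cv2.inRange(hsv,(100,110,40),(130,255,255)); m[:, :155]=0; m[:,285:]=0; m[:200]=0; m[310:]=0
m=cv2.morphologyEx(m,cv2.MORPH_OPEN,np.ones((3,3)))
pts=cv2.findNonZero(m); hull=cv2.convexHull(pts)[:,0]
w=np.array([onplane(c,u,v,72)[:2] for u,v in hull],np.float32)
print(cv2.minAreaRect(w))
for n,(u,v),z in [("wl",(195,269),86),("wm",(208,267),86),("wr",(221,265),86),("latch",(244,262),100),("glueL",(137,254),110),("glueR",(291,246),110),("cap",(187,231),95),("bl",(239,226),94)]: print(n,np.round(onplane(c,u,v,z)))
q=[(259,211),(168,220),(174,297),(268,285)]
print([np.round(onplane(c,u,v,72)) for u,v in q])
cv2.imwrite("pics/crop.png",cv2.resize(im[200:310,150:310,::-1],None,fx=5,fy=5,interpolation=cv2.INTER_CUBIC))
```

```text
((523.5187377929688, 84.54547119140625), (217.09059143066406, 276.1357727050781), 9.178147315979004)
wl [479. 140.  86.]
wm [484. 105.  86.]
wr [490.  70.  86.]
latch [497.   8. 100.]
glueL [515. 291. 110.]
glueR [ 540. -117.  110.]
cap [580. 164.  95.]
bl [595.  24.  94.]
[array([641., -28.,  72.]), array([614., 223.,  72.]), array([404., 196.,  72.]), array([439., -56.,  72.])]
```

View pics/crop.png

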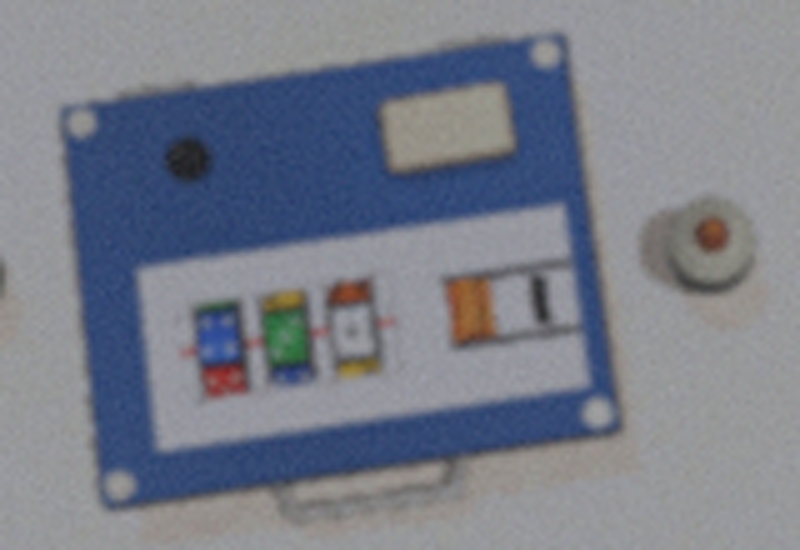

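The crop shows left = 4 (blue), with 5 (red) on the robot side. Middle = 3 (green), with 2 (yellow) on the far side. Right = 1 (white). The box yaw is about 0.16 rad. I'm moving over the wheels with the jaws shut and closing along box x.

>>> play_rows(targets=[{"slide": [0.45,0.97,0.1],"twist": [0,0,0.37],"claw": 0},{"slide": [0.45,0.97,0.1],"twist": [0,0,0.37],"claw": 0},{"slide": [0.45,0.97,0.1],"twist": [0,0,0.37],"claw": 0},{"slide": [0.45,0.97,0.1],"twist": [0,0,0.37],"claw": 0},{"slide": [0.45,0.97,0.1],"twist": [0,0,0.37],"claw": 0},{"slide": [0.45,0.97,0.1],"twist": [0,0,0.37],"claw": 0},{"slide": [0.45,0.97,0.1],"twist": [0,0,0.37],"claw": 0},{"slide": [0.45,0.97,0.1],"twist": [0,0,0.37],"claw": 0},{"slide": [0.45,0.97,0.1],"twist": [0,0,0.37],"claw": 0},{"slide": [0.45,0.97,0.1],"twist": [0,0,0.37],"claw": 0},{"slide": [0.45,0.97,0.1],"twist": [0,0,0.37],"claw": 0},{"slide": [0.45,0.97,0.1],"twist": [0,0,0.37],"claw": 0}], squeeze=10)

```text
t: 1.6
tcp_pos: [425.0, -270.9, 240.5]
eef_rot: [0.0, 0.861, 0.509, 0.0]
ft_force: [-0.2, 0.5, -0.4]
finger_gap: 0.006
grip_force: 0.0
```

>>> play_rows(targets=[{"slide": [0.17,0.97,0],"twist": [0,0,0.37],"claw": 0},{"slide": [0.17,0.97,0],"twist": [0,0,0.37],"claw": 0},{"slide": [0.17,0.97,0],"twist": [0,0,0.37],"claw": 0},{"slide": [0.17,0.97,0],"twist": [0,0,0.37],"claw": 0},{"slide": [0.17,0.97,0],"twist": [0,0,0.37],"claw": 0},{"slide": [0.17,0.97,0],"twist": [0,0,0.37],"claw": 0},{"slide": [0.17,0.97,0],"twist": [0,0,0.37],"claw": 0},{"slide": [0.17,0.97,0],"twist": [0,0,0.37],"claw": 0},{"slide": [0.17,0.97,0],"twist": [0,0,0.37],"claw": 0},{"slide": [0.17,0.97,0],"twist": [0,0,0.37],"claw": 0},{"slide": [0.17,0.97,0],"twist": [0,0,0.37],"claw": 0},{"slide": [0.17,0.8,0],"twist": [0,0,0.37],"claw": 0}])

```text
t: 3.1
tcp_pos: [485.5, 73.4, 240.3]
eef_rot: [-0.0, 0.647, 0.763, 0.0]
ft_force: [-0.4, -0.8, -0.0]
finger_gap: 0.003
grip_force: 0.0
```

Run:
```python
from h import *
import pickle
s=sense();print({k:np.round(v,3) for k,v in s.items() if k!="joint_torque"})
c=grab("wrist","w1.png");print({k:(np.round(v,2).tolist()) for k,v in c.items() if k!="img"}); pickle.dump((s,c),open("w1.pkl","wb"))
```

```text
{'t': np.float64(3.1), 'joint_positions': array([ 0.276,  0.189, -0.62 ,  1.907,  0.124,  1.083, -0.229]), 'dq': array([-0.26 ,  0.148, -0.159, -0.14 ,  0.124,  0.043, -0.022]), 'tcp_pos': array([485.471,  73.42 , 240.276]), 'eef_rot': array([-0.   ,  0.647,  0.763,  0.   ]), 'ft_force': array([-0.367, -0.827, -0.014]), 'moment': array([-0.025, -0.072,  0.011]), 'grip_force': np.float64(0.0), 'finger_gap': np.float64(0.003)}
{'fx': 377.95, 'fy': 377.95, 'cx': 277.3, 'cy': 213.47, 'tool_from_camera': [[-0.0, 0.97, 0.24, 66.18], [1.0, 0.0, -0.0, -0.34], [-0.0, 0.24, -0.97, -180.58], [0.0, 0.0, 0.0, 1.0]]}
```

View pics/w1.png

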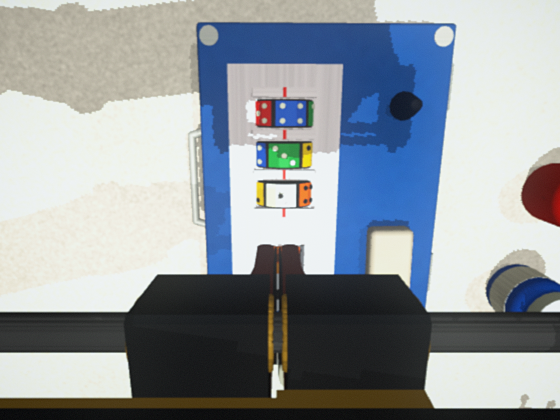

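The wrist view shows the wheels with index lines at column ~285, in rows 112 (left, blue 4 with red at image left), 155 (middle, green 3 with yellow at right) and 195 (right, white 1). Image right is box +x. I'll work out the wheel angles by intersecting rays with the wheel cylinders.

```bash
cat >> h.py <<'E'
from scipy.spatial.transform import Rotation as R
def wristT(s,c):
    q=np.array(s["eef_rot"]); T=np.eye(4); T[:3,:3]=R.from_quat(q[[1,2,3,0]]).as_matrix(); T[:3,3]=s["tcp_pos"]
    return T@np.array(c["tool_from_camera"])
NAMES=dict(W=1,Y=2,G=3,B=4,R=5,O=6)
def cls(p):
    h,s_,v=p
    if v<70: return '.'
    if s_<70: return 'W'
    for k,(a,b) in dict(O=(5,18),Y=(18,35),G=(35,85),B=(95,135)).items():
        if a<=h<b: return k
    return 'R' 
def cyl(c,u,v,T,P,th,rad=30.):
    "angle of the rim point on pixel u,v; P = point of axle (z 56), th yaw"
    o,d=ray(c,u,v,T); ex=np.array([np.cos(th),np.sin(th),0])
    ox,dx=(o-P)@ex,d@ex; oz,dz=o[2]-56,d[2]
    A=dx*dx+dz*dz;B=2*(ox*dx+oz*dz);C=ox*ox+oz*oz-rad**2
    D=B*B-4*A*C
    if D<0:return None
    t=(-B-np.sqrt(D))/(2*A); return np.arctan2(ox+t*dx,oz+t*dz)
E
python3 - <<'E'
from h import *
import pickle
s,c=pickle.load(open("w1.pkl","rb")); T=wristT(s,c); im=c["img"]
hsv=cv2.cvtColor(im,cv2.COLOR_RGB2HSV)
m=(cv2.inRange(hsv,(0,130,80),(6,255,255))|cv2.inRange(hsv,(172,130,80),(180,255,255)))
m[:,:280]=0;m[:,290:]=0;m[:80]=0;m[225:]=0
v,u=np.nonzero(m); print(sorted(set(v)), u.mean())
P=np.array([onplane(c,a,b,77) for a,b in zip(u,v)])
vx,vy,x0,y0=cv2.fitLine(P[:,:2].astype(np.float32),cv2.DIST_HUBER,0,.01,.01).ravel()
print("yaw",np.arctan2(-vx*np.sign(vy),abs(vy))) if 0 else None
P=np.array([onplane(c,a,b,77,T) for a,b in zip(u,v)])
vx,vy,x0,y0=cv2.fitLine(P[:,:2].astype(np.float32),cv2.DIST_HUBER,0,.01,.01).ravel()
if vy<0:vx,vy=-vx,-vy
th=np.arctan2(-vx,vy); print("line",x0,y0,"yaw",th)
# lid edges: blue lid left/right edges at rows
b=cv2.inRange(hsv,(100,110,60),(130,255,255))
L=[];Rr=[]
for r in range(60,220,8):
    k=np.nonzero(b[r,190:470])[0]+190
    L.append(onplane(c,k[0],r,72,T)[:2]);Rr.append(onplane(c,k[-1]+1,r,72,T)[:2])
for e in (L,Rr):
    f=cv2.fitLine(np.array(e,np.float32),cv2.DIST_HUBER,0,.01,.01).ravel(); print("edge",f, np.arctan(-f[0]/f[1]))
k=np.nonzero(b[:100,330])[0]; print("far left edge y", onplane(c,330,k[0],72,T), "row",k[0])
for n,r in(("L",112),("M",155),("Rt",194)):
    print(n,np.round(onplane(c,285,r,86,T),1), ''.join(cls(hsv[r-8,x]) for x in range(245,325)))
    Pa=onplane(c,285,r,77,T); Pa[2]=56
    lo=(Pa[1]-y0); Pa[0]=x0+lo*vx/vy
    out=[]
    for rr in range(r-9,r+10,3):
        g=im[rr,250:320].min(axis=1)if 0 else hsv[rr,250:320,2].astype(int)
        d=[x+250 for x in range(70) if g[x]<75]
        out.append((rr,[(x,round(float(cyl(c,x+.5,rr,T,Pa,th) or 9),2)) for x in d]))
    print(*out,sep="\n")
E
```

```text
[np.int64(87), np.int64(88), np.int64(89), np.int64(90), np.int64(91), np.int64(92), np.int64(93), np.int64(94), np.int64(95), np.int64(96), np.int64(130), np.int64(131), np.int64(132), np.int64(133), np.int64(134), np.int64(135), np.int64(136), np.int64(137), np.int64(138), np.int64(170), np.int64(171), np.int64(172), np.int64(173), np.int64(174), np.int64(175), np.int64(176), np.int64(177), np.int64(178), np.int64(209), np.int64(210), np.int64(211), np.int64(212), np.int64(213), np.int64(214), np.int64(215)] 283.8488372093023Traceback (most recent call last):
  File "<stdin>", line 8, in <module>
  File "h.py", line 8, in onplane
    o,d=ray(c,u,v,T); return o+d*(z-o[2])/d[2]
        ~~~^^^^^^^^^
  File "h.py", line 4, in ray
    T=np.array(c["pose"]) if T is None else T
               ~^^^^^^^^
KeyError: 'pose'
```

```bash
cat > meas.py <<'E'
from h import *
import pickle,sys
def measure(s,c,rows=None,verbose=True):
    T=wristT(s,c); im=c["img"]; hsv=cv2.cvtColor(im,cv2.COLOR_RGB2HSV)
    m=(cv2.inRange(hsv,(0,130,80),(6,255,255))|cv2.inRange(hsv,(172,130,80),(180,255,255)))
    m[:,:280]=0;m[:,290:]=0;m[:80]=0;m[225:]=0
    v,u=np.nonzero(m)
    P=np.array([onplane(c,a+.5,b+.5,77,T) for a,b in zip(u,v)])
    vx,vy,x0,y0=cv2.fitLine(P[:,:2].astype(np.float32),cv2.DIST_HUBER,0,.01,.01).ravel()
    if vy<0:vx,vy=-vx,-vy
    th=np.arctan2(-vx,vy); print("line",x0,y0,"yaw",th)
    for n,r in rows:
        Pa=onplane(c,284.3,r,86,T); print(n,np.round(Pa,1))
        Pa[0]=x0+(Pa[1]-y0)*vx/vy; Pa[2]=56
        for rr in range(r-9,r+10,3):
            a=[cyl(c,x+.5,rr+.5,T,Pa,th) for x in range(250,320)]
            st=''.join(cls(hsv[rr,x]) for x in range(250,320))
            tr=[(st[i-1]+st[i],round(float(a[i]),2)) for i in range(1,70) if st[i]!=st[i-1] and a[i] is not None]
            print(rr,st,tr)
E
python3 - <<'E'
from meas import *
s,c=pickle.load(open("w1.pkl","rb")); measure(s,c,(("L",112),("M",155),("Rt",194)))
E
```

```text
line 483.14212 124.98823 yaw 0.16666219
L [479.5 145.   86. ]
103 WWWWWRRRRRRRROOORRRRRR...BBBBBBWWWBBBBBBBBBBBBBBBWWBBBBBB.GGGGGWWWWWWW [('WR', -1.02), ('RO', -0.65), ('OR', -0.55), ('R.', -0.35), ('.B', -0.26), ('BW', -0.09), ('WB', -0.0), ('BW', 0.44), ('WB', 0.51), ('B.', 0.73), ('.G', 0.77), ('GW', 1.04)]
106 WWWWWRRRRRRRWWWWWRRRRR...BBBBBWWWWWBBBBBBBBBBBBBWWWWWBBBB.GGGGWWWWWWWW [('WR', -1.03), ('RW', -0.69), ('WR', -0.51), ('R.', -0.35), ('.B', -0.26), ('BW', -0.12), ('WB', 0.02), ('BW', 0.41), ('WB', 0.58), ('B.', 0.73), ('.G', 0.78), ('GW', 0.98)]
109 WWWWWWRRRRRRRRRRRRRRRR...BBBBBBBBBBBBBBBBBBBBBBBBBBBBBBBB.GGGGGWWWWWWW [('WR', -0.97), ('R.', -0.35), ('.B', -0.26), ('B.', 0.74), ('.G', 0.78), ('GW', 1.05)]
112 WWWWWWWWWWRRRRRRRRRRRR...BBBBBBBBBBBBBBBBBBBBBBBBBBBBBBBB.GGGGGWWWWWWW [('WR', -0.78), ('R.', -0.35), ('.B', -0.26), ('B.', 0.74), ('.G', 0.78), ('GW', 1.06)]
115 WWWWWWOWWORRRRRRRRRRRR...BBBBBBBBBBBBBBBBBBBBBBBBBBBBBBBB.GGGGGWWWWWWW [('WO', -0.97), ('OW', -0.92), ('WO', -0.82), ('OR', -0.78), ('R.', -0.36), ('.B', -0.26), ('B.', 0.74), ('.G', 0.78), ('GW', 1.06)]
118 
[... 2609 characters left out ...]
W', 1.03)]
194 WWWWWWYYYYYYYYWWWWWWWWWWWWWWWWWWWWWWWWWWWWWWWWW.WOOOOOOOOOOOOWWWWWWWWW [('WY', -1.05), ('YW', -0.65), ('W.', 0.41), ('.W', 0.44), ('WO', 0.48), ('OW', 1.03)]
197 WWWWWWWYYYYYYYWWWWWWWWWWWWWWWWWWWWWWWWWWWWWWWWW.WOOOOOOOOOOOOWWWWWWWWW [('WY', -0.99), ('YW', -0.65), ('W.', 0.41), ('.W', 0.44), ('WO', 0.48), ('OW', 1.04)]
200 WWWWWWWW.YYYYYWWWWWWWWWWWWWWWWWWWWWWWWWWWWWWWWW.OOOOOOO.WOOO.WWWWWWWWW [('W.', -0.93), ('.Y', -0.88), ('YW', -0.66), ('W.', 0.41), ('.O', 0.44), ('O.', 0.71), ('.W', 0.76), ('WO', 0.81), ('O.', 0.97), ('.W', 1.04)]
203 WWWWWWWYYYYYYYWWWWWWWWWWWWWWWWWWWWWWWWWWWWWWWWW.OOOOOOOOOOOOOWWWWWWWWW [('WY', -1.0), ('YW', -0.66), ('W.', 0.41), ('.O', 0.45), ('OW', 1.05)]
```

Angles: left is at 3.37 rad and needs +0.82 rad (24.5 mm). Middle is at 2.10 and needs −1.06 rad (31.7 mm). Right is at −0.10 and needs −3.04 rad (91 mm). The wheel tops fit the stated spacing. I'll start with the right wheel.

>>> play_rows(targets=[{"slide": [0.083,0.015,-0.7],"twist": [0,0,0],"claw": 0},{"slide": [0.083,0.015,-0.7],"twist": [0,0,0],"claw": 0},{"slide": [0.083,0.015,-0.7],"twist": [0,0,0],"claw": 0},{"slide": [0.083,0.015,-0.7],"twist": [0,0,0],"claw": 0},{"slide": [0.083,0.015,-0.7],"twist": [0,0,0],"claw": 0},{"slide": [0.083,0.015,-0.7],"twist": [0,0,0],"claw": 0},{"slide": [0,0,0],"twist": [0,0,0],"claw": 0},{"slide": [0,0,0],"twist": [0,0,0],"claw": 0}])

```text
t: 4.15
tcp_pos: [500.6, 74.1, 114.9]
eef_rot: [0.0, 0.648, 0.761, 0.0]
ft_force: [-0.8, 0.6, -0.1]
finger_gap: 0.006
grip_force: 0.0
```

>>> play_rows(targets=[{"slide": [0,0.02,-0.075],"twist": [0,0,0],"claw": 0},{"slide": [0,0.02,-0.075],"twist": [0,0,0],"claw": 0},{"slide": [0,0.02,-0.075],"twist": [0,0,0],"claw": 0},{"slide": [0,0,-0.07],"twist": [0,0,0],"claw": 0},{"slide": [0,0,-0.03],"twist": [0,0,0],"claw": 0},{"slide": [0,0,-0.02],"twist": [0,0,0],"claw": 0},{"slide": [0,0,0],"twist": [0,0,0],"claw": 0}])

```text
t: 5.03
tcp_pos: [500.2, 75.7, 103.9]
eef_rot: [-0.0, 0.648, 0.761, -0.0]
ft_force: [-0.6, -0.7, -0.3]
finger_gap: 0.005
grip_force: 0.0
```

>>> play_rows(targets=[{"slide": [0,0,-0.02],"twist": [0,0,0],"claw": 0},{"slide": [0,0,-0.02],"twist": [0,0,0],"claw": 0},{"slide": [0,0,0],"twist": [0,0,0],"claw": 0}])

```text
t: 5.4
tcp_pos: [500.2, 75.7, 102.7]
eef_rot: [-0.0, 0.648, 0.761, -0.0]
ft_force: [-0.5, -0.3, 0.2]
finger_gap: 0.007
grip_force: 0.0
```

>>> play_rows(targets=[{"slide": [0,0,-0.02],"twist": [0,0,0],"claw": 0},{"slide": [0,0,0],"twist": [0,0,0],"claw": 0}])

```text
t: 5.65
tcp_pos: [500.2, 75.7, 102.1]
eef_rot: [-0.0, 0.648, 0.761, -0.0]
ft_force: [0.3, -0.0, -0.4]
finger_gap: 0.006
grip_force: 0.0
```

>>> play_rows(targets=[{"slide": [0,0,-0.02],"twist": [0,0,0],"claw": 0},{"slide": [0,0,0],"twist": [0,0,0],"claw": 0}])

```text
t: 5.9
tcp_pos: [500.3, 75.8, 101.5]
eef_rot: [-0.0, 0.648, 0.761, 0.0]
ft_force: [0.8, 0.1, -0.5]
finger_gap: 0.005
grip_force: 0.0
```

>>> play_rows(targets=[{"slide": [0,0,-0.02],"twist": [0,0,0],"claw": 0},{"slide": [0,0,0],"twist": [0,0,0],"claw": 0}])

```text
t: 6.15
tcp_pos: [500.2, 75.7, 100.9]
eef_rot: [-0.0, 0.648, 0.761, -0.0]
ft_force: [-0.5, 0.6, 0.5]
finger_gap: 0.005
grip_force: 0.0
```

>>> play_rows(targets=[{"slide": [0,0,-0.02],"twist": [0,0,0],"claw": 0},{"slide": [0,0,0],"twist": [0,0,0],"claw": 0}])

```text
t: 6.4
tcp_pos: [500.3, 75.7, 100.3]
eef_rot: [-0.0, 0.648, 0.761, 0.0]
ft_force: [-0.3, 0.4, -0.6]
finger_gap: 0.004
grip_force: 0.0
```

Run:
```python
from h import *
a=eyes.read_camera("side")["img"][220:340,230:350,::-1]; b=eyes.read_camera("wrist")["img"][150:330,190:370,::-1]
cv2.imwrite("pics/c2.png",np.hstack([cv2.resize(x,(400,400),interpolation=cv2.INTER_CUBIC) for x in(a,b)]))
```

```text
(no output)
```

View pics/c2.png

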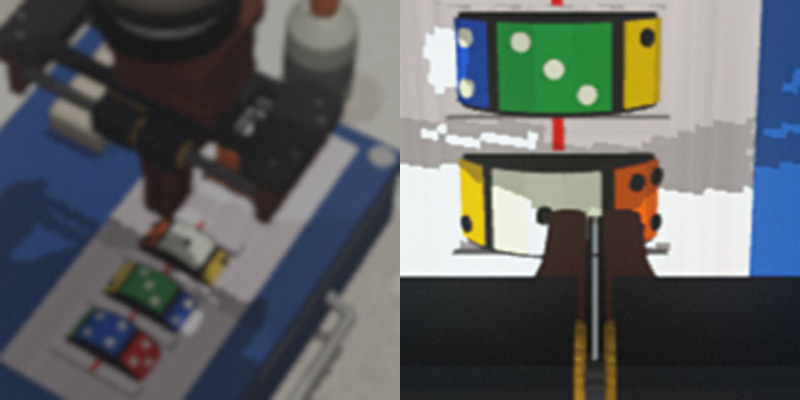

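The picture shows the tip tapered to about 22 mm and sitting 9 mm beyond the wheel top, so its rounded edge barely covers it. I'll shift inwards and find contact there.

>>> play_rows(targets=[{"slide": [0,0,0.12],"twist": [0,0,0],"claw": 0},{"slide": [-0.08,-0.013,0],"twist": [0,0,0],"claw": 0},{"slide": [-0.08,-0.013,0],"twist": [0,0,0],"claw": 0},{"slide": [0,0,-0.03],"twist": [0,0,0],"claw": 0},{"slide": [0,0,-0.03],"twist": [0,0,0],"claw": 0},{"slide": [0,0,0],"twist": [0,0,0],"claw": 0}])

```text
t: 7.25
tcp_pos: [495.4, 75.0, 102.0]
eef_rot: [-0.0, 0.648, 0.761, -0.0]
ft_force: [-0.7, -1.0, 0.9]
finger_gap: 0.004
grip_force: 0.0
```

>>> play_rows(targets=[{"slide": [0,0,-0.02],"twist": [0,0,0],"claw": 0},{"slide": [0,0,0],"twist": [0,0,0],"claw": 0}])

```text
t: 7.5
tcp_pos: [495.4, 75.0, 101.4]
eef_rot: [-0.0, 0.648, 0.761, -0.0]
ft_force: [0.2, 0.5, -0.3]
finger_gap: 0.005
grip_force: 0.0
```

>>> play_rows(targets=[{"slide": [0,0,-0.02],"twist": [0,0,0],"claw": 0},{"slide": [0,0,-0.01],"twist": [0,0,0],"claw": 0},{"slide": [0,0,0],"twist": [0,0,0],"claw": 0}])

```text
t: 7.88
tcp_pos: [495.5, 75.0, 100.6]
eef_rot: [0.0, 0.648, 0.761, 0.0]
ft_force: [0.6, -0.3, -0.2]
finger_gap: 0.006
grip_force: 0.0
```

>>> play_rows(targets=[{"slide": [0,0,-0.015],"twist": [0,0,0],"claw": 0},{"slide": [0,0,0],"twist": [0,0,0],"claw": 0}])

```text
t: 8.12
tcp_pos: [495.4, 75.0, 100.1]
eef_rot: [-0.0, 0.648, 0.761, -0.0]
ft_force: [0.1, -0.6, -0.0]
finger_gap: 0.007
grip_force: 0.0
```

>>> play_rows(targets=[{"slide": [0,0,-0.01],"twist": [0,0,0],"claw": 0},{"slide": [0,0,-0.01],"twist": [0,0,0],"claw": 0},{"slide": [0,0,0],"twist": [0,0,0],"claw": 0}])

```text
t: 8.5
tcp_pos: [495.5, 74.9, 99.5]
eef_rot: [0.0, 0.648, 0.761, -0.0]
ft_force: [0.2, 0.4, 1.0]
finger_gap: 0.006
grip_force: 0.0
```

>>> play_rows(targets=[{"slide": [0,0,-0.01],"twist": [0,0,0],"claw": 0},{"slide": [0,0,0],"twist": [0,0,0],"claw": 0}])

```text
t: 8.75
tcp_pos: [495.4, 75.0, 99.2]
eef_rot: [-0.0, 0.648, 0.761, -0.0]
ft_force: [1.3, -0.4, -0.2]
finger_gap: 0.006
grip_force: 0.0
```

>>> play_rows(targets=[{"slide": [0,0,-0.01],"twist": [0,0,0],"claw": 0},{"slide": [0,0,-0.01],"twist": [0,0,0],"claw": 0},{"slide": [0,0,0],"twist": [0,0,0],"claw": 0}])

```text
t: 9.12
tcp_pos: [495.5, 75.0, 98.6]
eef_rot: [-0.0, 0.648, 0.761, 0.0]
ft_force: [0.4, 0.7, -0.2]
finger_gap: 0.006
grip_force: 0.0
```

Run:
```python
from h import *
s=sense(); c=eyes.read_camera("side"); T=np.array(c["pose"]); p=np.array(s["tcp_pos"])
def proj(P):
    q=T[:3,:3].T@(np.array(P)-T[:3,3]); return np.array([c["cx"]+c["fx"]*q[0]/-q[2], c["cy"]-c["fy"]*q[1]/-q[2]])
im=c["img"][210:310,250:370,::-1]; im=cv2.resize(im,None,fx=6,fy=6,interpolation=cv2.INTER_CUBIC)
im=np.clip(im.astype(float)*1.8,0,255).astype(np.uint8)
def mark(P,col):
    u=(proj(P)-[250,210])*6; print(np.round(u)); cv2.drawMarker(im,tuple(int(x) for x in u),col,cv2.MARKER_CROSS,14,1)
mark(p+[0,0,-17],(0,255,255)); mark(p,(255,0,255)); mark([491.5,75,86],(0,255,0)); mark([485.6,109,86],(255,255,255)); mark([479.5,145,86],(255,255,255))
cv2.imwrite("pics/c3.png",im); print(p,s["ft_force"])
```

```text
[193. 499.]
[193. 470.]
[202. 499.]
[144. 578.]
[ 80. 665.]
[495.47407873  74.97326718  98.6378369 ] [ 0.35447044  0.65467373 -0.24458841]
```

View pics/c3.png

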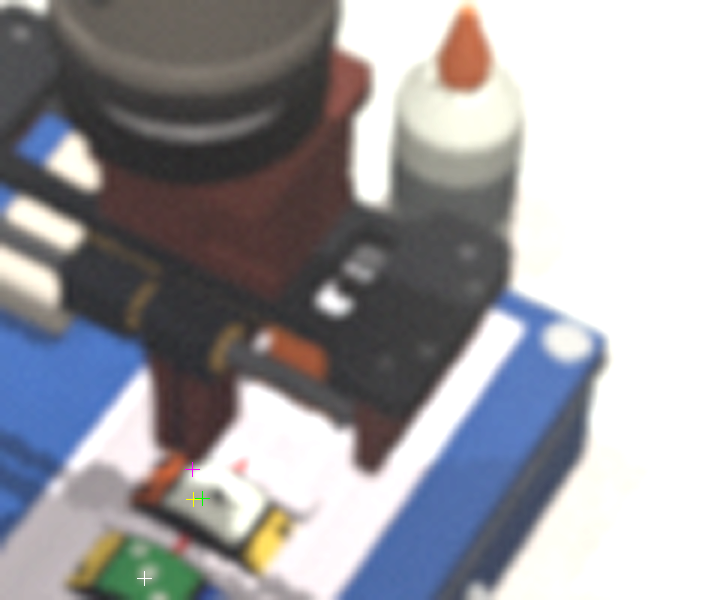

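Triangulating: the visible fingertip in the side crop at (190,455) sits well above its expected mark at (193,499). I'll check its real position using both views.

Run:
```python
from h import *
s=sense(); c=eyes.read_camera("side"); w=eyes.read_camera("wrist")
T=wristT(s,w)
for sv in ((281.7,285.8),(277,284.5),(288,284)):
    o1,d1=ray(c,*sv); o2,d2=ray(w,278.5,244.5,T)
    A=np.stack([d1,-d2],1); t=np.linalg.lstsq(A,o2-o1,rcond=None)[0]
    a,b=o1+t[0]*d1,o2+t[1]*d2; print(np.round((a+b)/2,1),"miss",np.linalg.norm(a-b))
print(s["tcp_pos"], s["finger_gap"])
```

```text
[493.1  82.4 115.1] miss 5.640951002624745
[493.2  91.1 131.7] miss 0.6538216967750836
[491.   74.9 109.8] miss 17.625124751292354
[495.42685596  74.99171535  98.62964622] 0.007627001555109748
```

>>> play_rows(targets=[{"slide": [-0.05,0,-0.08],"twist": [0,0,0],"claw": 0},{"slide": [0,0,-0.08],"twist": [0,0,0],"claw": 0},{"slide": [0,0,-0.08],"twist": [0,0,0],"claw": 0},{"slide": [0,0,-0.08],"twist": [0,0,0],"claw": 0},{"slide": [0,0,-0.08],"twist": [0,0,0],"claw": 0},{"slide": [0,0,-0.08],"twist": [0,0,0],"claw": 0},{"slide": [0,0,0],"twist": [0,0,0],"claw": 0}])

```text
t: 10.15
tcp_pos: [493.8, 74.9, 84.1]
eef_rot: [-0.0, 0.648, 0.761, -0.0]
ft_force: [-0.3, 0.2, 0.3]
finger_gap: 0.004
grip_force: 0.0
```

Run:
```python
from h import *
s=sense(); print(s["tcp_pos"],s["ft_force"])
a=eyes.read_camera("side")["img"][230:320,250:350,::-1]; b=eyes.read_camera("wrist")["img"][150:290,200:360,::-1]
cv2.imwrite("pics/c4.png",np.hstack([cv2.resize(np.clip(x*1.6,0,255).astype(np.uint8),(400,350),interpolation=cv2.INTER_CUBIC) for x in(a,b)]))
```

```text
[493.8245207   74.94340782  84.06470232] [-0.30720471  0.16817976  0.34744915]
```

View pics/c4.png

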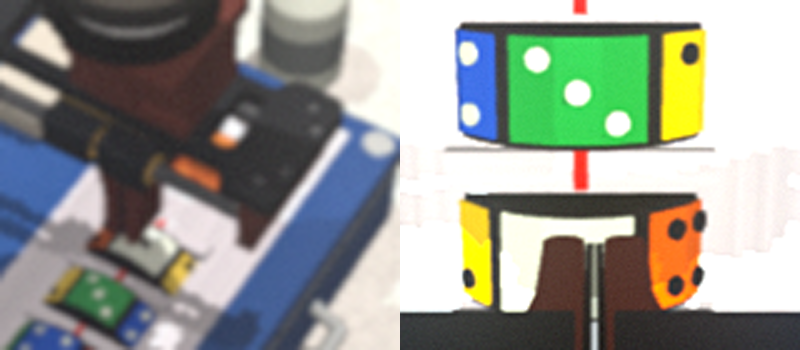

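The tip is still about 15 mm above the right wheel in both views, with no force. I'll keep going down.

>>> play_rows(targets=[{"slide": [-0.05,-0.01,-0.07],"twist": [0,0,0],"claw": 0},{"slide": [0,0,-0.07],"twist": [0,0,0],"claw": 0},{"slide": [0,0,-0.07],"twist": [0,0,0],"claw": 0},{"slide": [0,0,0],"twist": [0,0,0],"claw": 0}])

```text
t: 10.75
tcp_pos: [492.3, 74.6, 77.8]
eef_rot: [-0.0, 0.648, 0.761, -0.0]
ft_force: [0.5, -0.3, -0.2]
finger_gap: 0.002
grip_force: 0.0
```

Run:
```python
from h import *
s=sense(); c=eyes.read_camera("side"); w=eyes.read_camera("wrist"); print(s["tcp_pos"],s["ft_force"])
x=c["img"]; hsv=cv2.cvtColor(x,cv2.COLOR_RGB2HSV)
# brown finger lowest rows per column
for u in range(268,300,2):
    col=''.join('b' if (p[0]>p[2]+8 and p[0]<110 and p[0]>p[1]*1.3) else ('k' if p.max()<60 else '.') for p in x[262:306,u].astype(int)); print(u,col)
```

```text
[492.3416284   74.62842636  77.77528478] [ 0.50829299 -0.29825245 -0.17208106]
268 kkkkkkkkkk...............................k..
270 kkkkkkkkkkk...........................kk....
272 kkkkkkkkkkkk..................bbk...........
274 kkkkkkkkkkkk................bbbbbk..........
276 kkkkkkkkkkkkkkk...........bbbbbbkkk.........
278 kkkkkkkkkkkkkkkkbbbbbbbbbbbbbb...kkk........
280 kkkkkkkkkkkkkkkkkkkkkkkbkkkkkk....kkkbbb....
282 kkkkkkkkkkkkkkkkkkkbbbbbbbbbbbbk...kkkk.....
284 kkkkkkkkkkkkkkkkkkkkbbbbbbbbbbbb....kkkk....
286 bkkkkkkkkkkkkkkkkkkkbbbbbbbbbkk.......kkk...
288 bbkkkkkkkkkkk...kkkbbbbbbbk............kkk..
290 bbbkkkkkkkk.kkkkkk......bb............kk.kk.
292 bbbbkkkkkkkkkkkkk..................k........
294 bbbbbkkkkkbb...kkk..........................
296 bbbbbbkkkkb......kk.........................
298 bbbbkkkkkkbb..b...kk........................
```

>>> play_rows(targets=[{"slide": [0,0,-0.01],"twist": [0,0,0],"claw": 0},{"slide": [0,0,-0.01],"twist": [0,0,0],"claw": 0},{"slide": [0,0,0],"twist": [0,0,0],"claw": 0}])

```text
t: 11.22
tcp_pos: [492.5, 74.7, 77.4]
eef_rot: [0.0, 0.648, 0.761, 0.0]
ft_force: [-0.7, 0.0, 0.9]
finger_gap: 0.004
grip_force: 0.0
```

>>> play_rows(targets=[{"slide": [0,0,-0.005],"twist": [0,0,0],"claw": 0},{"slide": [0,0,0],"twist": [0,0,0],"claw": 0}])

```text
t: 11.48
tcp_pos: [492.5, 74.7, 77.2]
eef_rot: [-0.0, 0.648, 0.761, -0.0]
ft_force: [-0.8, 0.9, -0.2]
finger_gap: 0.007
grip_force: 0.0
```

>>> play_rows(targets=[{"slide": [0,0,-0.013],"twist": [0,0,0],"claw": 0},{"slide": [0,0,-0.013],"twist": [0,0,0],"claw": 0},{"slide": [0,0,0],"twist": [0,0,0],"claw": 0}])

```text
t: 11.85
tcp_pos: [492.4, 74.7, 76.4]
eef_rot: [-0.0, 0.648, 0.761, -0.0]
ft_force: [-0.7, -0.7, -1.2]
finger_gap: 0.007
grip_force: 0.0
```

>>> play_rows(targets=[{"slide": [0,0,-0.013],"twist": [0,0,0],"claw": 0},{"slide": [0,0,-0.013],"twist": [0,0,0],"claw": 0},{"slide": [0,0,0],"twist": [0,0,0],"claw": 0}])

```text
t: 12.22
tcp_pos: [492.5, 74.7, 75.6]
eef_rot: [-0.0, 0.648, 0.761, 0.0]
ft_force: [0.2, -0.3, -0.6]
finger_gap: 0.006
grip_force: 0.0
```

>>> play_rows(targets=[{"slide": [0,0,-0.013],"twist": [0,0,0],"claw": 0},{"slide": [0,0,-0.013],"twist": [0,0,0],"claw": 0},{"slide": [0,0,0],"twist": [0,0,0],"claw": 0}])

```text
t: 12.6
tcp_pos: [492.5, 74.7, 74.9]
eef_rot: [0.0, 0.648, 0.761, 0.0]
ft_force: [1.2, -0.0, 0.2]
finger_gap: 0.006
grip_force: 0.0
```

>>> play_rows(targets=[{"slide": [0,0,-0.013],"twist": [0,0,0],"claw": 0},{"slide": [0,0,-0.013],"twist": [0,0,0],"claw": 0},{"slide": [0,0,0],"twist": [0,0,0],"claw": 0}])

```text
t: 12.98
tcp_pos: [492.5, 74.7, 74.1]
eef_rot: [-0.0, 0.648, 0.761, 0.0]
ft_force: [-0.8, -0.3, 0.4]
finger_gap: 0.007
grip_force: 0.0
```

>>> play_rows(targets=[{"slide": [0,0,-0.013],"twist": [0,0,0],"claw": 0},{"slide": [0,0,-0.013],"twist": [0,0,0],"claw": 0},{"slide": [0,0,0],"twist": [0,0,0],"claw": 0}])

```text
t: 13.35
tcp_pos: [492.4, 74.7, 73.3]
eef_rot: [-0.0, 0.648, 0.761, 0.0]
ft_force: [-1.2, 0.4, 0.0]
finger_gap: 0.002
grip_force: 0.0
```

Run:
```python
from h import *
s=sense(); c=eyes.read_camera("side"); w=eyes.read_camera("wrist")
x=w["img"].astype(int)
for u in (268,272,276,284,288): print(u,''.join('b' if (p[0]<90 and p[0]>p[2]*1.25) else 'k' if p.max()<50 else '.' for p in x[225:275,u]))
print(''.join('b' if (p[0]<90 and p[0]>p[2]*1.25) else 'k' if p.max()<50 else '.' for p in x[255,240:320]))
s["tcp_pos"]=np.array([492.34,74.63,77.78]); T=wristT(s,w)
for sv in ((281.5,292.5),(282.5,293.5),(280.5,292)):
  for wv in (243,245,247):
    o1,d1=ray(c,*sv); o2,d2=ray(w,278.5,wv,T)
    t=np.linalg.lstsq(np.stack([d1,-d2],1),o2-o1,rcond=None)[0]
    a,b=o1+t[0]*d1,o2+t[1]*d2; print(sv,wv,np.round((a+b)/2,1),"miss",round(np.linalg.norm(a-b),1))
x=c["img"].astype(int)
for u in range(274,294,2): print(u,''.join('b' if (p[0]>p[2]+8 and p[0]<110 and p[0]>p[1]*1.3) else ('k' if p.max()<60 else '.') for p in x[270:306,u]))
```

```text
268 .........kkkkkkkkkkbbbbbbbbbbbbbbbbbbbbbbbbbbbbbbb
272 ........bkkkkkkkkkk.bbbbbbbbbbbbbbbbbbbbbbbbbbbbbb
276 ........bkkbkkkkbkk...............................
284 .........kkkkkkkkkkbbbbbbbbbbbbbbbbbbbbbbbbbbbbbbb
288 .........bkkkkkkkkbbbbbbbbbbbbbbbbbbbbbbbbbbbbbbbb
................bbbbbbbbbbbbbbbbbbkk...kk.bbbbbbbbbbbbbbbbbbbkkb................
(281.5, 292.5) 243 [489.9  85.6 100.1] miss 3.9
(281.5, 292.5) 245 [490.2  84.6  99. ] miss 3.1
(281.5, 292.5) 247 [490.6  83.7  98. ] miss 2.4
(282.5, 293.5) 243 [490.1  82.9  93. ] miss 4.6
(282.5, 293.5) 245 [490.5  81.9  91.9] miss 3.8
(282.5, 293.5) 247 [490.9  81.   90.7] miss 3.0
(280.5, 292) 243 [489.8  87.7 104.8] miss 2.8
(280.5, 292) 245 [490.1  86.8 103.8] miss 2.0
(280.5, 292) 247 [490.5  86.  102.8] miss 1.3
274 kkkkkk..............bbbbbk..........
276 kkkkkkkkk.........bbbbbbkkk.........
278 kkkkkkkkkkbbbbbbbbbbbbbkkkkk........
280 kkkkkkkkkkkkkkkbkkkkbkkk.kkkkbbb....
282 kkkkkkkkkkkkbbbbbbbbbbbbkkkkkkk.....
284 kkkkkkkkkkkkkbbbbbbbbbbbbk..kkkk....
286 kkkkkkkkkkkkkkbbbbbbbbkk......kkk...
288 kkkkkk...kkkbbbbbbbkk..........kkk..
290 kkkkk.kkkkkk..................kkkkk.
292 kkkkkkkkkkk................kk.......
```

>>> play_rows(targets=[{"slide": [0,0,-0.016],"twist": [0,0,0],"claw": 0},{"slide": [0,0,-0.015],"twist": [0,0,0],"claw": 0},{"slide": [0,0,0],"twist": [0,0,0],"claw": 0}])

```text
t: 13.82
tcp_pos: [492.4, 74.7, 72.3]
eef_rot: [-0.0, 0.648, 0.761, -0.0]
ft_force: [-0.4, -0.4, -0.0]
finger_gap: 0.007
grip_force: 0.0
```

>>> play_rows(targets=[{"slide": [0,0,-0.016],"twist": [0,0,0],"claw": 0},{"slide": [0,0,-0.015],"twist": [0,0,0],"claw": 0},{"slide": [0,0,0],"twist": [0,0,0],"claw": 0}])

```text
t: 14.2
tcp_pos: [492.4, 74.7, 71.4]
eef_rot: [-0.0, 0.648, 0.761, -0.0]
ft_force: [-0.7, 1.6, 0.3]
finger_gap: 0.011
grip_force: 0.0
```

>>> play_rows(targets=[{"slide": [0,0,-0.016],"twist": [0,0,0],"claw": 0},{"slide": [0,0,-0.015],"twist": [0,0,0],"claw": 0},{"slide": [0,0,0],"twist": [0,0,0],"claw": 0}])

```text
t: 14.58
tcp_pos: [492.5, 74.7, 70.5]
eef_rot: [-0.0, 0.648, 0.761, 0.0]
ft_force: [0.6, -0.2, 0.1]
finger_gap: 0.005
grip_force: 0.0
```

>>> play_rows(targets=[{"slide": [0,0,-0.016],"twist": [0,0,0],"claw": 0},{"slide": [0,0,-0.015],"twist": [0,0,0],"claw": 0},{"slide": [0,0,0],"twist": [0,0,0],"claw": 0}])

```text
t: 14.95
tcp_pos: [492.4, 74.7, 69.5]
eef_rot: [-0.0, 0.648, 0.761, 0.0]
ft_force: [0.6, -0.8, -0.4]
finger_gap: 0.005
grip_force: 0.0
```

>>> play_rows(targets=[{"slide": [0,0,-0.02],"twist": [0,0,0],"claw": 0},{"slide": [0,0,-0.015],"twist": [0,0,0],"claw": 0},{"slide": [0,0,0],"twist": [0,0,0],"claw": 0}])

```text
t: 15.32
tcp_pos: [492.4, 74.7, 68.5]
eef_rot: [-0.0, 0.648, 0.761, -0.0]
ft_force: [-1.3, -0.6, 0.5]
finger_gap: 0.009
grip_force: 0.0
```

Run:
```python
from h import *
s=sense(); c=eyes.read_camera("side"); print(s["tcp_pos"],s["ft_force"])
T=np.array(c["pose"])
def proj(P):
    q=T[:3,:3].T@(np.array(P)-T[:3,3]); return np.round([c["cx"]+c["fx"]*q[0]/-q[2], c["cy"]-c["fy"]*q[1]/-q[2]],1)
for y in (62.6,74.6,86.6): print("wheel top",y,proj([491.5+(74.6-y)*.168,y,86]))
x=c["img"].astype(int)
for u in range(274,294): print(u,' '.join('%3d,%3d,%3d'%tuple(p) for p in x[287:300,u]))
```

```text
[492.40037917  74.65518202  68.4828485 ] [-1.2869665  -0.55824331  0.51369203]
wheel top 62.6 [287.2 288.5]
wheel top 74.6 [283.8 293. ]
wheel top 86.6 [280.4 297.6]
274  99, 94, 95  85, 75, 75  81, 63, 59  66, 45, 40  55, 36, 31  61, 36, 27  56, 34, 28  34, 26, 26  41, 40, 42  70, 67, 68  87, 82, 84  92, 87, 89  79, 79, 78
275  91, 84, 85  76, 59, 56  78, 49, 41  71, 40, 30  67, 37, 28  72, 39, 28  61, 35, 28  36, 26, 25  32, 31, 33  55, 53, 54  80, 77, 78  91, 87, 89  89, 87, 87
276  66, 57, 56  63, 41, 37  68, 38, 29  70, 39, 29  69, 38, 29  70, 38, 28  57, 34, 28  37, 27, 25  26, 24, 25  42, 40, 42  69, 67, 68  88, 84, 85  93, 90, 90
277  46, 34, 34  48, 29, 27  53, 31, 27  54, 33, 29  55, 34, 30  53, 32, 29  47, 31, 30  36, 27, 27  25, 23, 24  31, 29, 31  55, 52, 54  81, 77, 78  90, 86, 88
278  42, 28, 27  42, 27, 27  44, 30, 29  45, 29, 28  42, 29, 28  43, 29, 28  42, 29, 29  39, 28, 28  29, 24, 26  24, 22, 24  38, 36, 38  66, 63, 64  86, 80, 82
279  40, 28, 29  41, 28, 29  39, 26, 27  41, 28, 28  40, 28, 28  41, 28, 28  41, 28, 29  42, 31, 31  34, 27, 29  25, 25, 26  27, 27, 2
[... 1565 characters left out ...]
 101,101, 94 103,103, 95 101,101, 94  98, 98, 91  87, 86, 81
290  68, 58, 58  70, 61, 61  76, 70, 69  87, 82, 79  94, 93, 86 100,100, 93 102,102, 94 102,102, 94 102,102, 95 101,101, 94  97, 97, 90  85, 85, 79  65, 65, 61
291 115,107,108 118,111,112 118,112,113 115,110,108 107,106,100 102,102, 95 102,102, 95 101,101, 94  99, 99, 92  91, 92, 85  80, 81, 76  59, 59, 55  50, 47, 41
292 146,138,139 147,139,141 143,137,138 131,126,125 115,114,109 107,107, 99 104,104, 96  99, 99, 92  87, 87, 82  70, 71, 67  56, 54, 50  59, 53, 37  71, 61, 34
293 149,141,143 150,143,144 149,141,143 139,132,133 123,119,117 113,113,107 106,107,100  91, 92, 85  68, 67, 63  56, 52, 45  72, 63, 38  96, 82, 39 103, 88, 41
```

>>> play_rows(targets=[{"slide": [0,0,-0.016],"twist": [0,0,0],"claw": 0},{"slide": [0,0,-0.015],"twist": [0,0,0],"claw": 0},{"slide": [0,0,0],"twist": [0,0,0],"claw": 0}])

```text
t: 15.75
tcp_pos: [492.6, 74.7, 67.8]
eef_rot: [0.0, 0.648, 0.761, 0.0]
ft_force: [-0.1, 0.1, 3.5]
finger_gap: 0.009
grip_force: 1.4
```

Contact at TCP z ≈ 67.8 (3.5 N). I'll press a little more and make a short test stroke.

>>> play_rows(targets=[{"slide": [0,0,-0.012],"twist": [0,0,0],"claw": 0},{"slide": [0,0,-0.008],"twist": [0,0,0],"claw": 0},{"slide": [-0.131,-0.022,0],"twist": [0,0,0],"claw": 0},{"slide": [-0.131,-0.022,0],"twist": [0,0,0],"claw": 0},{"slide": [0,0,0],"twist": [0,0,0],"claw": 0}])

```text
t: 16.38
tcp_pos: [484.9, 73.5, 67.3]
eef_rot: [0.0, 0.648, 0.761, 0.0]
ft_force: [1.9, -0.3, 4.3]
finger_gap: 0.007
grip_force: 2.2
```

>>> play_rows(targets=[{"slide": [0,0,0.1],"twist": [0,0,0],"claw": 0},{"slide": [0.246,0.042,0],"twist": [0,0,0],"claw": 0},{"slide": [0.246,0.042,0],"twist": [0,0,0],"claw": 0},{"slide": [0,0,-0.05],"twist": [0,0,0],"claw": 0},{"slide": [0,0,-0.045],"twist": [0,0,0],"claw": 0},{"slide": [0,0,-0.015],"twist": [0,0,0],"claw": 0},{"slide": [-0.175,-0.03,0],"twist": [0,0,0],"claw": 0},{"slide": [-0.175,-0.03,0],"twist": [0,0,0],"claw": 0}])

```text
t: 17.38
tcp_pos: [490.2, 74.5, 67.6]
eef_rot: [0.001, 0.648, 0.761, 0.001]
ft_force: [3.1, 0.1, 5.3]
finger_gap: 0.009
grip_force: 2.8
```

```bash
cat > ang.py <<'E'
from h import *
W=dict(L=(479.8,145.),M=(485.8,109.3),R=(491.6,74.0)); TH=.167
def fields(names="LMR"):
    s=sense(); c=eyes.read_camera("wrist"); T=wristT(s,c); hsv=cv2.cvtColor(c["img"],cv2.COLOR_RGB2HSV); Ti=np.linalg.inv(T)
    print(np.round(s["tcp_pos"],1),np.round(s["ft_force"],1))
    ey=np.array([-np.sin(TH),np.cos(TH),0]); ex=np.array([np.cos(TH),np.sin(TH),0])
    for n in names:
        P=np.array([*W[n],56.])
        for k in (10,7,0,-7):
            st='';A=np.arange(-.85,.86,.025)
            for a in A:
                q=Ti@np.append(P+k*ey+30*(np.sin(a)*ex+[0,0,np.cos(a)]),1)
                u=int(c["cx"]+c["fx"]*q[0]/-q[2]);v=int(c["cy"]-c["fy"]*q[1]/-q[2])
                st+=cls(hsv[v,u]) if 0<=u<560 and 0<=v<420 else ' '
            i=[(st[j-1]+st[j],round(float(A[j]-.0125),2)) for j in range(1,len(st)) if st[j]!=st[j-1]]
            print(n,k,st,[t for t in i if '.' in t[0]])
E
python3 -c "
from ang import *
fields('R')"
```

```text
[490.2  74.5  67.6] [3.1 0.1 5.3]
R 10 ..W..W......WW..WW...............................OO......O..OO..O.... [('.W', -0.81), ('W.', -0.79), ('.W', -0.74), ('W.', -0.71), ('.W', -0.56), ('W.', -0.51), ('.W', -0.46), ('W.', -0.41), ('.O', 0.36), ('O.', 0.41), ('.O', 0.56), ('O.', 0.59), ('.O', 0.64), ('O.', 0.69), ('.O', 0.74), ('O.', 0.76)]
R 7 WWWWWWWWWWWWWWWWWWWW............W.............OOO.OOOOOOOO.OOOOOOOOOO [('W.', -0.36), ('.W', -0.06), ('W.', -0.04), ('.O', 0.29), ('O.', 0.36), ('.O', 0.39), ('O.', 0.59), ('.O', 0.61)]
R 0 WWWWWWWWWWWWWW..................W..............OOOOOOOOOOOOOOOOOOOOOO [('W.', -0.51), ('.W', -0.06), ('W.', -0.04), ('.O', 0.31)]
R -7 WW..............................W.................................... [('W.', -0.81), ('.W', -0.06), ('W.', -0.04)]
```

>>> play_rows(targets=[{"slide": [-0.175,-0.03,-0.004],"twist": [0,0,0],"claw": 0},{"slide": [0,0,0.1],"twist": [0,0,0],"claw": 0},{"slide": [0.263,0.044,0],"twist": [0,0,0],"claw": 0},{"slide": [0.263,0.044,0],"twist": [0,0,0],"claw": 0},{"slide": [0,0,-0.05],"twist": [0,0,0],"claw": 0},{"slide": [0,0,-0.035],"twist": [0,0,0],"claw": 0},{"slide": [0,0,-0.015],"twist": [0,0,0],"claw": 0},{"slide": [-0.175,-0.03,0],"twist": [0,0,0],"claw": 0},{"slide": [-0.175,-0.03,0],"twist": [0,0,0],"claw": 0},{"slide": [-0.175,-0.03,0],"twist": [0,0,0],"claw": 0},{"slide": [0,0,0],"twist": [0,0,0],"claw": 0}])

```text
t: 18.8
tcp_pos: [483.8, 73.3, 67.1]
eef_rot: [0.0, 0.648, 0.761, 0.0]
ft_force: [1.2, 1.7, 6.2]
finger_gap: 0.005
grip_force: 2.8
```

>>> play_rows(targets=[{"slide": [0,0,0.1],"twist": [0,0,0],"claw": 0},{"slide": [0.263,0.044,0],"twist": [0,0,0],"claw": 0},{"slide": [0.263,0.044,0],"twist": [0,0,0],"claw": 0},{"slide": [0,0,-0.05],"twist": [0,0,0],"claw": 0},{"slide": [0,0,-0.035],"twist": [0,0,0],"claw": 0},{"slide": [0,0,-0.015],"twist": [0,0,0],"claw": 0},{"slide": [-0.175,-0.03,0],"twist": [0,0,0],"claw": 0},{"slide": [-0.175,-0.03,0],"twist": [0,0,0],"claw": 0},{"slide": [-0.175,-0.03,0],"twist": [0,0,0],"claw": 0},{"slide": [0,0,0],"twist": [0,0,0],"claw": 0}])

```text
t: 20.05
tcp_pos: [483.8, 73.2, 67.0]
eef_rot: [0.0, 0.648, 0.761, 0.0]
ft_force: [0.9, 0.6, 5.3]
finger_gap: 0.006
grip_force: 2.8
```

>>> play_rows(targets=[{"slide": [0,0,0.15],"twist": [0,0,0],"claw": 0},{"slide": [0.25,-0.5,0.3],"twist": [0,0,0],"claw": 0},{"slide": [0,-0.5,0.3],"twist": [0,0,0],"claw": 0},{"slide": [0,0,0],"twist": [0,0,0],"claw": 0}])

```text
t: 20.55
tcp_pos: [490.5, 41.7, 88.9]
eef_rot: [-0.0, 0.649, 0.761, -0.001]
ft_force: [-0.7, 0.6, 0.0]
finger_gap: 0.007
grip_force: 0.0
```

```bash
python3 -c "
from ang import *
fields('LMR')"
```

```text
[490.5  41.7  88.9] [-0.7  0.6  0. ]
L 10 .RRRRRRRRR.RRRRRRR.....B...BBBBBBBBBBBBBBBBB....BBB...B...BBB.......W [('.R', -0.84), ('R.', -0.61), ('.R', -0.59), ('R.', -0.41), ('.B', -0.29), ('B.', -0.26), ('.B', -0.19), ('B.', 0.24), ('.B', 0.34), ('B.', 0.41), ('.B', 0.49), ('B.', 0.51), ('.B', 0.59), ('B.', 0.66), ('.W', 0.84)]
L 7 RRRRRRWWWWWWRRRRRRR....BBBBBBWWWWWBBBBBBBBBBBBBBBBWWWWWWBBBBBB...GGGG [('R.', -0.39), ('.B', -0.29), ('B.', 0.69), ('.G', 0.76)]
L 0 WWRRRRRRRRRRRRRRRRR....BBBBBBBBBBBBBBBBBBBBBBBBBBBBBBBBBBBBBBB...GGGG [('R.', -0.39), ('.B', -0.29), ('B.', 0.69), ('.G', 0.76)]
L -7 RRRRROWWWWWWRRRRRRR....BBBBBBWWWWWWBBBBBBBBBBBBBBWWWWWWWBBBBB....GGGG [('R.', -0.39), ('.B', -0.29), ('B.', 0.66), ('.G', 0.76)]
M 10 BB.BBBBBBB.....GG.......GGGGGGGGGGGGGGGGGGGGGGGG..........YY.....YYYY [('B.', -0.81), ('.B', -0.79), ('B.', -0.61), ('.G', -0.49), ('G.', -0.44), ('.G', -0.26), ('G.', 0.34), ('.Y', 0.59), ('Y.', 0.64), ('.Y', 0.76)]
M 7 WWWWBBBBBBB...GGGGGGWWWWWWGGGGGGGGGGGGGGGGGGGGGGGGGGG...YYYYYYYY..... [('B.', -0.59), ('.G', -0.51), ('G.', 0.46), ('.Y', 0.54), ('Y.', 0.74)]
M
[... 207 characters left out ...]
[('B.', -0.59), ('.G', -0.49), ('G.', 0.46), ('.Y', 0.54)]
R 10 OOOOO...OOOOOO......OOOOOO......RRRRRRRRRRR.........RRR......RR...... [('O.', -0.74), ('.O', -0.66), ('O.', -0.51), ('.O', -0.36), ('O.', -0.21), ('.R', -0.06), ('R.', 0.21), ('.R', 0.44), ('R.', 0.51), ('.R', 0.66), ('R.', 0.71)]
R 7 OOOOOOOOOOOOOOOOOOO.OOOOOOO....RRRRRRROWWWORRRRRRRRRRRRRRRROWWWRRRRRR [('O.', -0.39), ('.O', -0.36), ('O.', -0.19), ('.R', -0.09)]
R 0 OOOOOOOOOOOOOOOOOOOOOOOOOOO....RRRRRRRRRRRRRRRRROWWWWWRRRRRRRRRRRRRRR [('O.', -0.19), ('.R', -0.09)]
R -7 OOOO......OOOOO.....OOOOOOO....RRRRRROWWWWWORRRRRRRRRRRRROWWWWWWWRRRR [('O.', -0.76), ('.O', -0.61), ('O.', -0.49), ('.O', -0.36), ('O.', -0.19), ('.R', -0.09)]
```

The right wheel is at about −1.70 rad, and each stroke loses about 1.9 mm. It needs 43 mm more, so three more strokes.

>>> play_rows(targets=[{"slide": [0.138,0.544,-0.2],"twist": [0,0,0],"claw": 0},{"slide": [0.138,0.544,-0.25],"twist": [0,0,0],"claw": 0},{"slide": [0,0,-0.2],"twist": [0,0,0],"claw": 0},{"slide": [0,0,0],"twist": [0,0,0],"claw": 0},{"slide": [0,0,-0.05],"twist": [0,0,0],"claw": 0},{"slide": [0,0,-0.035],"twist": [0,0,0],"claw": 0},{"slide": [0,0,-0.015],"twist": [0,0,0],"claw": 0},{"slide": [-0.179,-0.03,0],"twist": [0,0,0],"claw": 0},{"slide": [-0.179,-0.03,0],"twist": [0,0,0],"claw": 0},{"slide": [-0.179,-0.03,0],"twist": [0,0,0],"claw": 0},{"slide": [0,0,0],"twist": [0,0,0],"claw": 0}])

```text
t: 21.98
tcp_pos: [483.6, 73.0, 67.0]
eef_rot: [0.0, 0.648, 0.761, 0.0]
ft_force: [1.4, -1.7, 6.2]
finger_gap: 0.006
grip_force: 2.7
```

>>> play_rows(targets=[{"slide": [0,0,0.1],"twist": [0,0,0],"claw": 0},{"slide": [0.268,0.045,0],"twist": [0,0,0],"claw": 0},{"slide": [0.268,0.045,0],"twist": [0,0,0],"claw": 0},{"slide": [0,0,-0.05],"twist": [0,0,0],"claw": 0},{"slide": [0,0,-0.035],"twist": [0,0,0],"claw": 0},{"slide": [0,0,-0.015],"twist": [0,0,0],"claw": 0},{"slide": [-0.179,-0.03,0],"twist": [0,0,0],"claw": 0},{"slide": [-0.179,-0.03,0],"twist": [0,0,0],"claw": 0},{"slide": [-0.179,-0.03,0],"twist": [0,0,0],"claw": 0},{"slide": [0,0,0],"twist": [0,0,0],"claw": 0}])

```text
t: 23.22
tcp_pos: [483.4, 73.2, 67.0]
eef_rot: [0.0, 0.648, 0.761, 0.0]
ft_force: [2.4, 1.1, 6.4]
finger_gap: 0.008
grip_force: 2.7
```

>>> play_rows(targets=[{"slide": [0,0,0.1],"twist": [0,0,0],"claw": 0},{"slide": [0.268,0.045,0],"twist": [0,0,0],"claw": 0},{"slide": [0.268,0.045,0],"twist": [0,0,0],"claw": 0},{"slide": [0,0,-0.05],"twist": [0,0,0],"claw": 0},{"slide": [0,0,-0.035],"twist": [0,0,0],"claw": 0},{"slide": [0,0,-0.015],"twist": [0,0,0],"claw": 0},{"slide": [-0.179,-0.03,0],"twist": [0,0,0],"claw": 0},{"slide": [-0.179,-0.03,0],"twist": [0,0,0],"claw": 0},{"slide": [-0.179,-0.03,0],"twist": [0,0,0],"claw": 0},{"slide": [0,0,0],"twist": [0,0,0],"claw": 0}])

```text
t: 24.48
tcp_pos: [483.3, 73.2, 67.0]
eef_rot: [0.0, 0.648, 0.761, 0.0]
ft_force: [1.5, -0.0, 5.3]
finger_gap: 0.005
grip_force: 2.7
```

>>> play_rows(targets=[{"slide": [0,0,0.15],"twist": [0,0,0],"claw": 0},{"slide": [0.25,-0.5,0.3],"twist": [0,0,0],"claw": 0},{"slide": [0,-0.5,0.3],"twist": [0,0,0],"claw": 0},{"slide": [0,0,0],"twist": [0,0,0],"claw": 0}])

```text
t: 24.98
tcp_pos: [490.1, 41.7, 88.9]
eef_rot: [-0.0, 0.649, 0.761, -0.001]
ft_force: [0.3, -0.4, -0.4]
finger_gap: 0.006
grip_force: 0.0
```

```bash
python3 -c "
from ang import *
fields('R')"
```

```text
[490.1  41.7  88.9] [ 0.3 -0.4 -0.4]
R 10 RRR.......BB........BBBBBBBBB..........BBBBB......................... [('R.', -0.79), ('.B', -0.61), ('B.', -0.56), ('.B', -0.36), ('B.', -0.14), ('.B', 0.11), ('B.', 0.24)]
R 7 RRRRRR...BBBBBBBWWWWBBBBBBBBBBBBBBBBWWWWWBBBBBBB....GGGGGGGWWWWGGGGGG [('R.', -0.71), ('.B', -0.64), ('B.', 0.34), ('.G', 0.44)]
R 0 RRRRRR...BBBBBBBBBBBBBBBBBBBBBBBBBBBBBBBBBBBBBB.....GGGGGGGGGGGGGGGGG [('R.', -0.71), ('.B', -0.64), ('B.', 0.31), ('.G', 0.44)]
R -7 RRRRR...BBBBBBWWWWWWWBBBBBBBBBBBBBBWWWWWWWBBBBB....GGGGGGGGGGGGGGGGGG [('R.', -0.74), ('.B', -0.66), ('B.', 0.31), ('.G', 0.41)]
```

The right wheel overshot by about 0.135 rad. I'll nudge it +4 mm, then move to the middle wheel for two strokes of about 16 mm.

>>> play_rows(targets=[{"slide": [-0.033,0.515,-0.2],"twist": [0,0,0],"claw": 0},{"slide": [-0.033,0.516,-0.25],"twist": [0,0,0],"claw": 0},{"slide": [0,0,-0.2],"twist": [0,0,0],"claw": 0},{"slide": [0,0,0],"twist": [0,0,0],"claw": 0},{"slide": [0,0,-0.05],"twist": [0,0,0],"claw": 0},{"slide": [0,0,-0.035],"twist": [0,0,0],"claw": 0},{"slide": [0,0,-0.015],"twist": [0,0,0],"claw": 0},{"slide": [0.079,0.0135,0],"twist": [0,0,0],"claw": 0},{"slide": [0.079,0.0135,0],"twist": [0,0,0],"claw": 0},{"slide": [0,0,0],"twist": [0,0,0],"claw": 0}])

```text
t: 26.28
tcp_pos: [494.1, 74.2, 67.4]
eef_rot: [0.001, 0.649, 0.761, 0.0]
ft_force: [-1.1, -1.3, 7.3]
finger_gap: 0.008
grip_force: 3.6
```

>>> play_rows(targets=[{"slide": [0,0,0.2],"twist": [0,0,0],"claw": 0},{"slide": [0,0.608,0],"twist": [0,0,0],"claw": 0},{"slide": [0,0.608,0],"twist": [0,0,0],"claw": 0},{"slide": [0,0,-0.08],"twist": [0,0,0],"claw": 0},{"slide": [0,0,-0.07],"twist": [0,0,0],"claw": 0},{"slide": [0,0,-0.035],"twist": [0,0,0],"claw": 0},{"slide": [0,0,-0.01],"twist": [0,0,0],"claw": 0},{"slide": [0,0,0],"twist": [0,0,0],"claw": 0}])

```text
t: 27.28
tcp_pos: [493.7, 110.8, 67.0]
eef_rot: [0.0, 0.649, 0.761, -0.0]
ft_force: [-1.4, -0.2, 5.7]
finger_gap: 0.007
grip_force: 2.6
```

>>> play_rows(targets=[{"slide": [0,0,-0.005],"twist": [0,0,0],"claw": 0},{"slide": [-0.18,-0.03,0],"twist": [0,0,0],"claw": 0},{"slide": [-0.18,-0.03,0],"twist": [0,0,0],"claw": 0},{"slide": [-0.18,-0.03,0],"twist": [0,0,0],"claw": 0},{"slide": [0,0,0],"twist": [0,0,0],"claw": 0}])

```text
t: 27.9
tcp_pos: [477.8, 108.4, 67.1]
eef_rot: [0.0, 0.648, 0.761, 0.001]
ft_force: [2.5, 0.7, 4.8]
finger_gap: 0.007
grip_force: 2.7
```

>>> play_rows(targets=[{"slide": [0,0,0.1],"twist": [0,0,0],"claw": 0},{"slide": [0.268,0.045,0],"twist": [0,0,0],"claw": 0},{"slide": [0.268,0.045,0],"twist": [0,0,0],"claw": 0},{"slide": [0,0,-0.05],"twist": [0,0,0],"claw": 0},{"slide": [0,0,-0.035],"twist": [0,0,0],"claw": 0},{"slide": [0,0,-0.015],"twist": [0,0,0],"claw": 0},{"slide": [-0.179,-0.03,0],"twist": [0,0,0],"claw": 0},{"slide": [-0.179,-0.03,0],"twist": [0,0,0],"claw": 0},{"slide": [-0.179,-0.03,0],"twist": [0,0,0],"claw": 0},{"slide": [0,0,0],"twist": [0,0,0],"claw": 0}])

```text
t: 29.15
tcp_pos: [477.3, 108.7, 67.0]
eef_rot: [0.0, 0.648, 0.761, 0.0]
ft_force: [0.7, 0.7, 5.2]
finger_gap: 0.006
grip_force: 2.7
```

>>> play_rows(targets=[{"slide": [0,0,0.3],"twist": [0,0,0],"claw": 0},{"slide": [0.2,-0.8,0.5],"twist": [0,0,0],"claw": 0},{"slide": [0.2,-0.8,0.5],"twist": [0,0,0],"claw": 0},{"slide": [0.2,-0.6,0],"twist": [0,0,0],"claw": 0},{"slide": [0,0,0],"twist": [0,0,0],"claw": 0}])

```text
t: 29.78
tcp_pos: [494.6, 40.9, 105.3]
eef_rot: [-0.0, 0.649, 0.76, -0.001]
ft_force: [0.0, 0.9, -0.4]
finger_gap: 0.002
grip_force: 0.0
```

```bash
python3 -c "
from ang import *
fields('LMR')
from meas import *
s=sense(); c=grab('wrist','w5.png')
hsv=cv2.cvtColor(c['img'],cv2.COLOR_RGB2HSV); T=wristT(s,c)
m=(cv2.inRange(hsv,(0,130,80),(6,255,255))|cv2.inRange(hsv,(172,130,80),(180,255,255)))
n,l,st,ce=cv2.connectedComponentsWithStats(m)
for i in range(1,n):
    if st[i,4]>8 and st[i,2]<8: print(st[i],np.round(onplane(c,ce[i][0]+.5,ce[i][1]+.5,77,T),1))
"
```

```text
[494.6  40.9 105.3] [ 0.   0.9 -0.4]
L 10 RR.RRRRRRR.RRR..RR......BBB......BBBB........BBBB....B....BB......... [('R.', -0.81), ('.R', -0.79), ('R.', -0.61), ('.R', -0.59), ('R.', -0.51), ('.R', -0.46), ('R.', -0.41), ('.B', -0.26), ('B.', -0.19), ('.B', -0.04), ('B.', 0.06), ('.B', 0.26), ('B.', 0.36), ('.B', 0.46), ('B.', 0.49), ('.B', 0.59), ('B.', 0.64)]
L 7 RRRRROWWWWWWRRRRRRR....BBBBBBWWWWWBBBBBBBBBBBBBBBBWWWWWWBBBBBB...GGGG [('R.', -0.39), ('.B', -0.29), ('B.', 0.69), ('.G', 0.76)]
L 0 WOORRRRRRRRRRRRRRRR....BBBBBBBBBBBBBBBBBBBBBBBBBBBBBBBBBBBBBBB...GGGG [('R.', -0.39), ('.B', -0.29), ('B.', 0.69), ('.G', 0.76)]
L -7 RRRROWWWWWWWRRRRRRR....BBBBBWWWWWWWBBBBBBBBBBBBBBWWWWWWWBBBBB...GGGGG [('R.', -0.39), ('.B', -0.29), ('B.', 0.66), ('.G', 0.74)]
M 10 GG............YYYYYYYYYYYYYYYYYYYYYYYYYYYYYYYYYYYYYYY............WWWW [('G.', -0.81), ('.Y', -0.51), ('Y.', 0.46), ('.W', 0.76)]
M 7 GGGGGGGGGGG...YYYYYYYY..YYYYYYYYYYYYYYYYYYYYYYYYYYYYY...WWWWWWWWWWWWW [('G.', -0.59), ('.Y', -0.51), ('Y.', -0.31), ('.Y', -0.26), ('Y.', 0.46), ('.W', 0.54)]
M 0 GGGGGGGGGG....YYYYYYYYYYYYYYYYYYYYYYYY
[... 284 characters left out ...]
................BBBB....................... [('.R', -0.79), ('R.', -0.66), ('.B', -0.44), ('B.', -0.26), ('.B', 0.19), ('B.', 0.29)]
R 7 WWWWORRRRRRRR...BBBBBBBBWWWWBBBBBBBBBBBBBBBBWWWWBBBBBBB....GGGGGGGWWW [('R.', -0.54), ('.B', -0.46), ('B.', 0.51), ('.G', 0.61)]
R 0 RRRRRRRRRRRR....BBBBBBBBBBBBBBBBBBBBBBBBBBBBBBBBBBBBBBB...GGGGGGGGGGG [('R.', -0.56), ('.B', -0.46), ('B.', 0.51), ('.G', 0.59)]
R -7 WWWWWORRRRRR....BBBBBBWWWWWWBBBBBBBBBBBBBBWWWWWWWBBBBB....GGGGGGGGGGG [('R.', -0.56), ('.B', -0.46), ('B.', 0.49), ('.G', 0.59)]
[279   0   5  15  75] [477.2 161.1  77. ]
[279  73   5  17  83] [482.9 126.3  77. ]
[279 144   5  15  73] [488.7  90.7  77. ]
[279 207   4  15  57] [494.2  55.2  77. ]
```

Measured: middle is −0.025 rad and right is +0.02 rad off square, both good. The index lines agree with the model. The left wheel needs +0.85 rad (25.5 mm) towards +x.

>>> play_rows(targets=[{"slide": [-0.186,0.847,0],"twist": [0,0,0],"claw": 0},{"slide": [-0.186,0.847,0],"twist": [0,0,0],"claw": 0},{"slide": [-0.186,0.847,-0.1],"twist": [0,0,0],"claw": 0},{"slide": [-0.186,0.847,-0.2],"twist": [0,0,0],"claw": 0},{"slide": [0,0,-0.4],"twist": [0,0,0],"claw": 0},{"slide": [0,0,-0.3],"twist": [0,0,0],"claw": 0},{"slide": [0,0,-0.1],"twist": [0,0,0],"claw": 0},{"slide": [0,0,-0.08],"twist": [0,0,0],"claw": 0},{"slide": [0,0,-0.07],"twist": [0,0,0],"claw": 0},{"slide": [0,0,-0.03],"twist": [0,0,0],"claw": 0},{"slide": [0,0,-0.012],"twist": [0,0,0],"claw": 0},{"slide": [0,0,0],"twist": [0,0,0],"claw": 0}])

```text
t: 31.38
tcp_pos: [473.3, 144.0, 67.3]
eef_rot: [0.0, 0.648, 0.761, 0.0]
ft_force: [-1.1, -1.2, 4.9]
finger_gap: 0.006
grip_force: 2.5
```

>>> play_rows(targets=[{"slide": [0,0,-0.01],"twist": [0,0,0],"claw": 0},{"slide": [0.148,0.025,0],"twist": [0,0,0],"claw": 0},{"slide": [0.148,0.025,0],"twist": [0,0,0],"claw": 0},{"slide": [0.148,0.025,0],"twist": [0,0,0],"claw": 0},{"slide": [0,0,0],"twist": [0,0,0],"claw": 0}])

```text
t: 32.0
tcp_pos: [486.8, 146.4, 67.1]
eef_rot: [0.0, 0.648, 0.761, 0.0]
ft_force: [-0.5, -1.6, 6.0]
finger_gap: 0.005
grip_force: 3.1
```

>>> play_rows(targets=[{"slide": [0,0,0.1],"twist": [0,0,0],"claw": 0},{"slide": [-0.222,-0.0375,0],"twist": [0,0,0],"claw": 0},{"slide": [-0.222,-0.0375,0],"twist": [0,0,0],"claw": 0},{"slide": [0,0,-0.05],"twist": [0,0,0],"claw": 0},{"slide": [0,0,-0.035],"twist": [0,0,0],"claw": 0},{"slide": [0,0,-0.015],"twist": [0,0,0],"claw": 0},{"slide": [0.148,0.025,0],"twist": [0,0,0],"claw": 0},{"slide": [0.148,0.025,0],"twist": [0,0,0],"claw": 0},{"slide": [0.148,0.025,0],"twist": [0,0,0],"claw": 0},{"slide": [0,0,0],"twist": [0,0,0],"claw": 0}])

```text
t: 33.25
tcp_pos: [487.2, 146.6, 67.0]
eef_rot: [0.0, 0.648, 0.761, 0.0]
ft_force: [-0.6, -1.0, 5.5]
finger_gap: 0.008
grip_force: 3.0
```

>>> play_rows(targets=[{"slide": [0,0,0.3],"twist": [0,0,0],"claw": 0},{"slide": [0,-0.9,0.5],"twist": [0,0,0],"claw": 0},{"slide": [0,-0.9,0.5],"twist": [0,0,0],"claw": 0},{"slide": [0,-0.9,0],"twist": [0,0,0],"claw": 0},{"slide": [0.2,-0.8,0],"twist": [0,0,0],"claw": 0},{"slide": [0,0,0],"twist": [0,0,0],"claw": 0}])

```text
t: 34.0
tcp_pos: [492.7, 39.6, 105.7]
eef_rot: [0.0, 0.65, 0.76, -0.0]
ft_force: [0.0, -0.5, 0.1]
finger_gap: 0.006
grip_force: 0.0
```

Run:
```python
from ang import *
fields('LMR')
c=grab('wrist','w6.png')
s=sense(); T=wristT(s,c)
hsv=cv2.cvtColor(c['img'],cv2.COLOR_RGB2HSV)
m=cv2.inRange(hsv,(3,150,100),(16,255,255)); n,l,st,ce=cv2.connectedComponentsWithStats(m)
for i in range(1,n):
    if st[i,4]>60: print(st[i],np.round(onplane(c,*ce[i],100,T),1))
```

```text
[492.7  39.6 105.7] [ 0.  -0.5  0.1]
L 10 OOOOOOOOOOOOOO......RRRRRR...RRRRRRRRRRRRRRR..RRRRR..RRRR.....WB..... [('O.', -0.51), ('.R', -0.36), ('R.', -0.21), ('.R', -0.14), ('R.', 0.24), ('.R', 0.29), ('R.', 0.41), ('.R', 0.46), ('R.', 0.56), ('.W', 0.69), ('B.', 0.74)]
L 7 OO.....OOOOOOOO...RRRRRRRWWWWWORRRRRRRRRRRRRRROWWWWRRRRRRR..BBBBBBBBB [('O.', -0.81), ('.O', -0.69), ('O.', -0.49), ('.R', -0.41), ('R.', 0.59), ('.B', 0.64)]
L 0 OOOOOOOOOOOOOOO....RRRRRRRRRRRRRRRRWWWWWWORRRRRRRRRRRRRRRR..BBBBBBBBB [('O.', -0.49), ('.R', -0.39), ('R.', 0.59), ('.B', 0.64)]
L -7 O......OOOOOOOO....RRRRRWWWWWWORRRRRRRRRRRRRROWWWWWWRRRRRR..BBBBBBBWW [('O.', -0.84), ('.O', -0.69), ('O.', -0.49), ('.R', -0.39), ('R.', 0.59), ('.B', 0.64)]
M 10 GGG...........YYYYYYYYYYYYYYYYYYYYYYYYYYYYYYYYYYYYYYY...........WWWWW [('G.', -0.79), ('.Y', -0.51), ('Y.', 0.46), ('.W', 0.74)]
M 7 GGGGGGGGGGG...YYYYYYYY...YYYYYYYYYYYYYYYYYYYYYYYYYYYY...WWWWWWWWWWWWW [('G.', -0.59), ('.Y', -0.51), ('Y.', -0.31), ('.Y', -0.24), ('Y.', 0.46), ('.W', 0.54)]
M 0 GGGGGGGGGG....YYYYYYYYYYYYYYYYYYYYYYYYYYYYYYYYYYYYYYY..WWWWWWWWWWWWWW [('G.', -0.61), ('.Y', -0.51), ('Y.', 0.46), ('.W', 0.51)]
M -7 WWWGGGGGGG....YYYYYYYYYYYYYYYYYYYYYYYYYYY.....YYYYYYY..WWWWWWWWWWWWWW [('G.', -0.61), ('.Y', -0.51), ('Y.', 0.16), ('.Y', 0.29), ('Y.', 0.46), ('.W', 0.51)]
R 10 ..RRRRRR.........BBBBBBBBB................BBBB....................... [('.R', -0.81), ('R.', -0.66), ('.B', -0.44), ('B.', -0.21), ('.B', 0.19), ('B.', 0.29)]
R 7 WWWWORRRRRRRR...BBBBBBBWWWWWBBBBBBBBBBBBBBBBWWWWBBBBBBB...GGGGGGGGWWW [('R.', -0.54), ('.B', -0.46), ('B.', 0.51), ('.G', 0.59)]
R 0 RRRRRRRRRRRRR...BBBBBBBBBBBBBBBBBBBBBBBBBBBBBBBBBBBBBBB...GGGGGGGGGGG [('R.', -0.54), ('.B', -0.46), ('B.', 0.51), ('.G', 0.59)]
R -7 WWWWWWRRRRRR....BBBBBBWWWWWWBBBBBBBBBBBBBBBWWWWWWBBBBBB...GGGGGGGGGGG [('R.', -0.56), ('.B', -0.46), ('B.', 0.51), ('.G', 0.59)]
[236  18  21  48 763] [462.6 138.9 100. ]
```

View pics/w6.png

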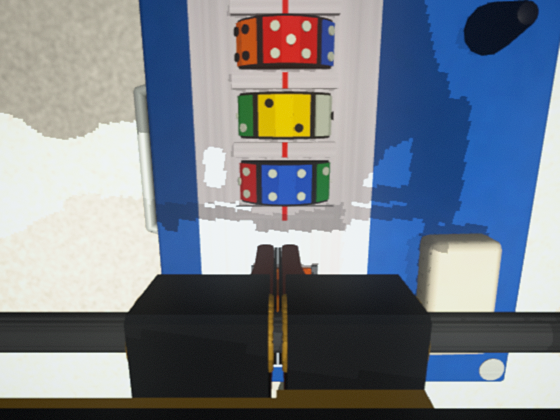

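The view shows 5 (red), 2 (yellow) and 4 (blue) on top at rows 40, 115 and 183, with the red index lines at column 285. The left wheel is slightly far to +x (+0.09 rad). I'll nudge it back 2.6 mm.

>>> play_rows(targets=[{"slide": [-0.0975,0.867,0],"twist": [0,0,0],"claw": 0},{"slide": [-0.0975,0.867,0],"twist": [0,0,0],"claw": 0},{"slide": [-0.0975,0.867,-0.1],"twist": [0,0,0],"claw": 0},{"slide": [-0.0975,0.867,-0.2],"twist": [0,0,0],"claw": 0},{"slide": [0,0,-0.4],"twist": [0,0,0],"claw": 0},{"slide": [0,0,-0.3],"twist": [0,0,0],"claw": 0},{"slide": [0,0,-0.1],"twist": [0,0,0],"claw": 0},{"slide": [0,0,-0.08],"twist": [0,0,0],"claw": 0},{"slide": [0,0,-0.07],"twist": [0,0,0],"claw": 0},{"slide": [0,0,-0.03],"twist": [0,0,0],"claw": 0},{"slide": [0,0,-0.02],"twist": [0,0,0],"claw": 0},{"slide": [0,0,0],"twist": [0,0,0],"claw": 0}])

```text
t: 35.6
tcp_pos: [481.0, 145.2, 67.4]
eef_rot: [0.001, 0.648, 0.761, 0.0]
ft_force: [-2.1, -2.4, 8.2]
finger_gap: 0.004
grip_force: 4.2
```

>>> play_rows(targets=[{"slide": [-0.045,-0.0075,0],"twist": [0,0,0],"claw": 0},{"slide": [-0.044,-0.0075,0],"twist": [0,0,0],"claw": 0},{"slide": [0,0,0],"twist": [0,0,0],"claw": 0}])

```text
t: 35.98
tcp_pos: [479.7, 145.0, 67.6]
eef_rot: [0.001, 0.649, 0.761, 0.001]
ft_force: [3.6, -1.5, 6.3]
finger_gap: 0.005
grip_force: 3.2
```

>>> play_rows(targets=[{"slide": [0,0,0.3],"twist": [0,0,0],"claw": 0},{"slide": [0,-0.9,0.5],"twist": [0,0,0],"claw": 0},{"slide": [0,-0.9,0.5],"twist": [0,0,0],"claw": 0},{"slide": [0.2,-0.9,0],"twist": [0,0,0],"claw": 0},{"slide": [0.2,-0.8,0],"twist": [0,0,0],"claw": 0},{"slide": [0,0,0],"twist": [0,0,0],"claw": 0}])

```text
t: 36.72
tcp_pos: [489.5, 38.4, 105.4]
eef_rot: [-0.0, 0.65, 0.76, -0.001]
ft_force: [-1.0, 0.4, 0.4]
finger_gap: 0.008
grip_force: 0.0
```

Run:
```python
from ang import *
fields('L')
T=eyes.read_camera("top"); S=eyes.read_camera("side")
for c in (T,S):
    hsv=cv2.cvtColor(c['img'],cv2.COLOR_RGB2HSV); m=cv2.inRange(hsv,(5,130,90),(18,255,255)); n,l,st,ce=cv2.connectedComponentsWithStats(m)
    for i in range(1,n):
        p=onplane(c,*ce[i],100)
        if st[i,4]>8 and 420<p[0]<620 and -150<p[1]<200: print(st[i],np.round(p,1))
```

```text
[489.5  38.4 105.4] [-1.   0.4  0.4]
L 10 OOO.OOOOOOOO......RR.RRRRRRRR..RRRRRRRR.....RRRRRR..RRR......WB...... [('O.', -0.79), ('.O', -0.76), ('O.', -0.56), ('.R', -0.41), ('R.', -0.36), ('.R', -0.34), ('R.', -0.14), ('.R', -0.09), ('R.', 0.11), ('.R', 0.24), ('R.', 0.39), ('.R', 0.44), ('R.', 0.51), ('.W', 0.66), ('B.', 0.71)]
L 7 .....OOOOOOOOO...RRRRRRWWWWWORRRRRRRRRRRRRRROWWWWWRRRRRR..BBBBBBBBBWW [('.O', -0.74), ('O.', -0.51), ('.R', -0.44), ('R.', 0.54), ('.B', 0.59)]
L 0 OOOOOOOOOOOOOO...RRRRRRRRRRRRRRRROWWWWWWRRRRRRRRRRRRRRRR...BBBBBBBBBB [('O.', -0.51), ('.R', -0.44), ('R.', 0.54), ('.B', 0.61)]
L -7 ......OOOOOOOO...RRRRROWWWWWWRRRRRRRRRRRRRRRWWWWWWRRRRRR...BBBBBBBWWW [('.O', -0.71), ('O.', -0.51), ('.R', -0.44), ('R.', 0.54), ('.B', 0.61)]
[291 244   3   5  12] [ 541. -120.  100.]
[242 256   6  11  51] [501.2   5.8 100. ]
[326 213   5  11  40] [ 539.2 -119.6  100. ]
[299 265  12  14  71] [486.1  18.2 100. ]
[269 322   7   9  34] [453.4 148.4 100. ]
```

The left wheel is still +0.05 rad off. One more small nudge, then on to the latch.

>>> play_rows(targets=[{"slide": [-0.065,0.875,0],"twist": [0,0,0],"claw": 0},{"slide": [-0.065,0.875,0],"twist": [0,0,0],"claw": 0},{"slide": [-0.065,0.875,-0.1],"twist": [0,0,0],"claw": 0},{"slide": [-0.065,0.875,-0.2],"twist": [0,0,0],"claw": 0},{"slide": [0,0,-0.4],"twist": [0,0,0],"claw": 0},{"slide": [0,0,-0.3],"twist": [0,0,0],"claw": 0},{"slide": [0,0,-0.1],"twist": [0,0,0],"claw": 0},{"slide": [0,0,-0.08],"twist": [0,0,0],"claw": 0},{"slide": [0,0,-0.07],"twist": [0,0,0],"claw": 0},{"slide": [0,0,-0.03],"twist": [0,0,0],"claw": 0},{"slide": [0,0,-0.02],"twist": [0,0,0],"claw": 0},{"slide": [0,0,0],"twist": [0,0,0],"claw": 0}])

```text
t: 38.38
tcp_pos: [482.6, 144.7, 67.4]
eef_rot: [0.001, 0.648, 0.761, 0.0]
ft_force: [-1.7, -2.7, 9.0]
finger_gap: 0.008
grip_force: 4.0
```

>>> play_rows(targets=[{"slide": [-0.045,-0.0075,0],"twist": [0,0,0],"claw": 0},{"slide": [-0.03,-0.005,0],"twist": [0,0,0],"claw": 0},{"slide": [0,0,0],"twist": [0,0,0],"claw": 0}])

```text
t: 38.75
tcp_pos: [481.7, 144.7, 67.5]
eef_rot: [0.001, 0.649, 0.761, 0.001]
ft_force: [2.9, -1.7, 5.5]
finger_gap: 0.006
grip_force: 3.2
```

>>> play_rows(targets=[{"slide": [0,0,0.3],"twist": [0,0,0],"claw": 0},{"slide": [0,-0.9,0.5],"twist": [0,0,0],"claw": 0},{"slide": [0,-0.9,0.5],"twist": [0,0,0],"claw": 0},{"slide": [0.3,-0.9,0],"twist": [0,0,0],"claw": 0},{"slide": [0.35,-0.95,0],"twist": [0,0,0],"claw": 0},{"slide": [0,0,0],"twist": [0,0,0],"claw": 0}])

```text
t: 39.5
tcp_pos: [499.1, 32.9, 105.4]
eef_rot: [-0.0, 0.65, 0.76, -0.001]
ft_force: [-0.3, 1.0, -0.2]
finger_gap: 0.004
grip_force: 0.0
```

```bash
python3 -c "
from ang import *
fields('LMR')" | grep -E '^\[| 0 |L 7|L -7'
```

```text
[499.1  32.9 105.4] [-0.3  1.  -0.2]
L 7 ....OOOOOOOOO...RRRRRROWWWWORRRRRRRRRRRRRRRWWWWWORRRRRR...BBBBBBBBWWW [('.O', -0.76), ('O.', -0.54), ('.R', -0.46), ('R.', 0.51), ('.B', 0.59)]
L 0 OOOOOOOOOOOOO...RRRRRRRRRRRRRRRRWWWWWWORRRRRRRRRRRRRRRR...BBBBBBBBBBB [('O.', -0.54), ('.R', -0.46), ('R.', 0.51), ('.B', 0.59)]
L -7 .....OOOOOOO....RRRRROWWWWWWRRRRRRRRRRRRRRRWWWWWWRRRRRR...BBBBBBBWWWW [('.O', -0.74), ('O.', -0.56), ('.R', -0.46), ('R.', 0.51), ('.B', 0.59)]
M 0 GGGGGGGGGG...YYYYYYYYYYYYYYYYYYYYYYYYYYYYYYYYYYYYYYYY...WWWWWWWWWWWWW [('G.', -0.61), ('.Y', -0.54), ('Y.', 0.46), ('.W', 0.54)]
R 0 RRRRRRRRRRRRR...BBBBBBBBBBBBBBBBBBBBBBBBBBBBBBBBBBBBBBB...GGGGGGGGGGG [('R.', -0.54), ('.B', -0.46), ('B.', 0.51), ('.G', 0.59)]
```

All wheels are within about 0.03 rad. I'm lowering the tip into the free gap between the right rib and the latch tab.

>>> play_rows(targets=[{"slide": [-0.03,0.06,-0.3],"twist": [0,0,0],"claw": 0},{"slide": [0,0,-0.4],"twist": [0,0,0],"claw": 0},{"slide": [0,0,-0.08],"twist": [0,0,0],"claw": 0},{"slide": [0,0,-0.08],"twist": [0,0,0],"claw": 0},{"slide": [0,0,-0.08],"twist": [0,0,0],"claw": 0},{"slide": [0,0,-0.08],"twist": [0,0,0],"claw": 0},{"slide": [0,0,-0.08],"twist": [0,0,0],"claw": 0},{"slide": [0,0,-0.08],"twist": [0,0,0],"claw": 0},{"slide": [0,0,-0.08],"twist": [0,0,0],"claw": 0},{"slide": [0,0,-0.06],"twist": [0,0,0],"claw": 0},{"slide": [0,0,0],"twist": [0,0,0],"claw": 0}])

```text
t: 40.92
tcp_pos: [498.4, 36.9, 65.8]
eef_rot: [-0.0, 0.648, 0.761, -0.0]
ft_force: [0.3, 0.3, 0.2]
finger_gap: 0.004
grip_force: 0.0
```

>>> play_rows(targets=[{"slide": [0.011,-0.066,0],"twist": [0,0,0],"claw": 0},{"slide": [0.011,-0.066,0],"twist": [0,0,0],"claw": 0},{"slide": [0.011,-0.066,0],"twist": [0,0,0],"claw": 0},{"slide": [0.006,-0.033,0],"twist": [0,0,0],"claw": 0},{"slide": [0.006,-0.033,0],"twist": [0,0,0],"claw": 0},{"slide": [0,0,0],"twist": [0,0,0],"claw": 0}])

```text
t: 41.68
tcp_pos: [499.8, 28.9, 65.9]
eef_rot: [0.0, 0.648, 0.761, 0.0]
ft_force: [0.3, 0.1, -0.5]
finger_gap: 0.004
grip_force: 0.0
```

>>> play_rows(targets=[{"slide": [0.006,-0.033,0],"twist": [0,0,0],"claw": 0},{"slide": [0.006,-0.033,0],"twist": [0,0,0],"claw": 0},{"slide": [0,0,0],"twist": [0,0,0],"claw": 0}])

```text
t: 42.05
tcp_pos: [500.2, 27.2, 65.9]
eef_rot: [-0.0, 0.648, 0.761, 0.0]
ft_force: [-0.3, 0.9, 0.5]
finger_gap: 0.008
grip_force: 0.5
```

>>> play_rows(targets=[{"slide": [0.006,-0.033,0],"twist": [0,0,0],"claw": 0},{"slide": [0.004,-0.022,0],"twist": [0,0,0],"claw": 0},{"slide": [0,0,0],"twist": [0,0,0],"claw": 0}])

```text
t: 42.42
tcp_pos: [500.5, 25.5, 65.9]
eef_rot: [-0.0, 0.648, 0.761, 0.0]
ft_force: [-0.3, 1.4, 0.8]
finger_gap: 0.003
grip_force: 1.0
```

>>> play_rows(targets=[{"slide": [0.006,-0.033,0],"twist": [0,0,0],"claw": 0},{"slide": [0.004,-0.025,0],"twist": [0,0,0],"claw": 0},{"slide": [0,0,0],"twist": [0,0,0],"claw": 0}])

```text
t: 42.8
tcp_pos: [500.8, 23.4, 65.9]
eef_rot: [0.0, 0.648, 0.761, -0.0]
ft_force: [-0.9, 1.5, 1.2]
finger_gap: 0.007
grip_force: 0.8
```

The latch slides past 1 mm with about 1.7 N, so it's unlocked. I'll keep pushing.

>>> play_rows(targets=[{"slide": [0.011,-0.065,0],"twist": [0,0,0],"claw": 0},{"slide": [0.011,-0.065,0],"twist": [0,0,0],"claw": 0},{"slide": [0.011,-0.065,0],"twist": [0,0,0],"claw": 0},{"slide": [0.011,-0.065,0],"twist": [0,0,0],"claw": 0},{"slide": [0.011,-0.065,0],"twist": [0,0,0],"claw": 0},{"slide": [0.011,-0.065,0],"twist": [0,0,0],"claw": 0},{"slide": [0,0,0],"twist": [0,0,0],"claw": 0}])

```text
t: 43.68
tcp_pos: [502.8, 11.4, 65.9]
eef_rot: [0.0, 0.649, 0.761, -0.0]
ft_force: [-0.7, 1.2, 0.6]
finger_gap: 0.007
grip_force: 0.3
```

>>> play_rows(targets=[{"slide": [0.008,-0.05,0],"twist": [0,0,0],"claw": 0},{"slide": [0.008,-0.05,0],"twist": [0,0,0],"claw": 0},{"slide": [0,0,0],"twist": [0,0,0],"claw": 0}])

```text
t: 44.05
tcp_pos: [503.3, 8.7, 65.9]
eef_rot: [0.0, 0.648, 0.761, -0.0]
ft_force: [-0.5, 1.9, 0.2]
finger_gap: 0.005
grip_force: 0.6
```

>>> play_rows(targets=[{"slide": [0.008,-0.05,0],"twist": [0,0,0],"claw": 0},{"slide": [0.006,-0.035,0],"twist": [0,0,0],"claw": 0},{"slide": [0,0,0],"twist": [0,0,0],"claw": 0}])

```text
t: 44.42
tcp_pos: [503.7, 6.2, 65.9]
eef_rot: [0.0, 0.648, 0.761, -0.0]
ft_force: [0.3, 1.1, -0.2]
finger_gap: 0.004
grip_force: 0.7
```

>>> play_rows(targets=[{"slide": [0.006,-0.035,0],"twist": [0,0,0],"claw": 0},{"slide": [0.006,-0.035,0],"twist": [0,0,0],"claw": 0},{"slide": [0,0,0],"twist": [0,0,0],"claw": 0}])

```text
t: 44.8
tcp_pos: [504.0, 4.7, 65.9]
eef_rot: [-0.0, 0.648, 0.761, 0.0]
ft_force: [-2.3, 3.7, -0.7]
finger_gap: 0.009
grip_force: 1.9
```

Force is rising, so the latch is on the bumper. One more gentle push, then I'll back off, lift and look.

>>> play_rows(targets=[{"slide": [0.006,-0.03,0],"twist": [0,0,0],"claw": 0},{"slide": [0.003,-0.017,0],"twist": [0,0,0],"claw": 0},{"slide": [0,0,0],"twist": [0,0,0],"claw": 0}])

```text
t: 45.18
tcp_pos: [504.1, 3.9, 65.9]
eef_rot: [-0.0, 0.648, 0.762, 0.0]
ft_force: [-1.7, 6.3, -0.4]
finger_gap: 0.006
grip_force: 2.9
```

>>> play_rows(targets=[{"slide": [-0.011,0.065,0],"twist": [0,0,0],"claw": 0},{"slide": [-0.022,0.13,0],"twist": [0,0,0],"claw": 0},{"slide": [0,0.1,0.3],"twist": [0,0,0],"claw": 0},{"slide": [0,0,0.6],"twist": [0,0,0],"claw": 0},{"slide": [0,0,0.9],"twist": [0,0,0],"claw": 0},{"slide": [0,-0.9,0.9],"twist": [0,0,0],"claw": 0},{"slide": [0,-0.95,0.9],"twist": [0,0,0],"claw": 0},{"slide": [0,-0.95,0.9],"twist": [0,0,0],"claw": 0},{"slide": [0,-0.9,0.5],"twist": [0,0,0],"claw": 0},{"slide": [0,0,0],"twist": [0,0,0],"claw": 0}])

```text
t: 46.42
tcp_pos: [504.1, -101.7, 218.2]
eef_rot: [0.002, 0.65, 0.76, 0.001]
ft_force: [0.3, 0.1, -0.7]
finger_gap: 0.007
grip_force: 0.0
```

Run:
```python
from ang import *
fields('LMR')
c=grab('wrist','w9.png')
```

```text
[ 504.1 -101.7  218.2] [ 0.3  0.1 -0.7]
L 10                                                                       []
L 7                                                                       []
L 0                                                                       []
L -7                                                                       []
M 10                                                                       []
M 7                                                                       []
M 0                                                                       []
M -7                                                                       []
R 10                                                                       []
R 7                                                                       []
R 0                                                                       []
R -7                                                                       []
```

View pics/w9.png

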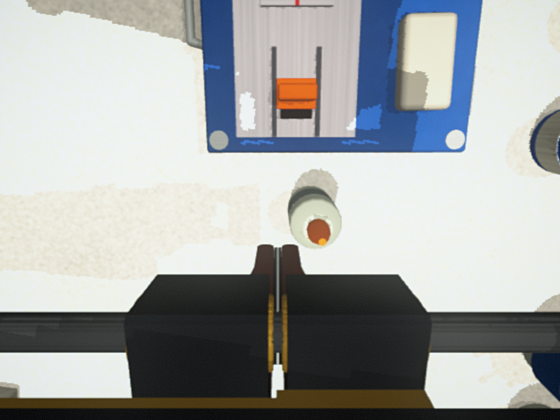

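The latch foot sits against the black bumper at (297,110), and the glue bottle at (317,220) is still standing. I'll step back in +y to confirm the wheels.

>>> play_rows(targets=[{"slide": [0,0.9,0.3],"twist": [0,0,0],"claw": 0},{"slide": [0,0.9,0],"twist": [0,0,0],"claw": 0},{"slide": [0,0.9,0],"twist": [0,0,0],"claw": 0},{"slide": [0,0.8,0],"twist": [0,0,0],"claw": 0},{"slide": [0,0,0],"twist": [0,0,0],"claw": 0},{"slide": [0,0,0],"twist": [0,0,0],"claw": 0}])

```text
t: 47.28
tcp_pos: [502.9, 5.5, 224.6]
eef_rot: [-0.0, 0.648, 0.762, -0.0]
ft_force: [-0.5, 0.1, 0.2]
finger_gap: 0.002
grip_force: 0.0
```

```bash
python3 -c "
from ang import *
fields('LMR')" | grep -E '^\[| 0 '
```

```text
[502.9   5.5 224.6] [-0.5  0.1  0.2]
L 0 OOOOOOOOOOOOOO..RRRRRRRRRRRRRRRROWWWWWWRRRRRRRRRRRRRRRR...BBBBBBBBBBB [('O.', -0.51), ('.R', -0.46), ('R.', 0.51), ('.B', 0.59)]
M 0 GGGGGGGGGG....YYYYYYYYYYYYYYYYYYYYYYYYYYYYYYYYYYYYYYY..WWWWWWWWWWWWWW [('G.', -0.61), ('.Y', -0.51), ('Y.', 0.46), ('.W', 0.51)]
R 0 RRRRRRRRRRRRR...BBBBBBBBBBBBBBBBBBBBBBBBBBBBBBBBBBBBBBBB...GGGGGGGGGG [('R.', -0.54), ('.B', -0.46), ('B.', 0.54), ('.G', 0.61)]
```

The wheels show 5, 2, 4, the latch is against its bumper, and the arm is clear. Handing in.

```bash
python3 -c "
from cell import arm
print(arm.finish_job())"
```

```text
the job is handed in; nothing more can be done
None
```

The job is handed in at about 47 s: the wheels show 5-2-4, each within about 0.04 rad of square, the latch is open against its bumper, the highest force I read on the box was about 9.6 N, and the arm is clear.

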